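Check the kitchen scale with its dish and check weight

ROBOT

A 6-joint arm with a two-finger parallel gripper is mounted at the origin on a cart in front of the work surface, level with it; the furniture and walls round the work are solid. World frame = base frame: x ahead of the robot, y to its left, z up, the work surface at z = 0. Lengths are in m, angles in rad, forces in N, time in s.
With the tool pointing down it reaches from about 0.425 to 0.95 m from the base axis. Payload 3.5 kg.
Tool frame: the origin (TCP) lies at the very end of the fingers, on their centre line; the grasp point (between the pads) lies 19 mm behind it (tcp_to_grasp is the distance from the TCP to the grasp point, in m); z points along the fingers, y is the direction in which the jaws open and shut (so a half turn about z gives the same grasp; the last joint's range is limited). The gripper opens to 85 mm and grips with 20 to 120 N. Pads are 22 mm wide; open, the fingers measure 114 mm over their backs; the gripper's body (76 mm by 85 mm) begins 54 mm behind the grasp point. The pads swing forward as they close: fully open they stand 13 mm farther back than shut.
Start: joints at [1.062, 0.286, 1.577, -0, 1.279, -0.15], TCP at [0.237, 0.632, 0.231] pointing down, gripper open.
Joint ranges: [-2.77, 2.77], [-0.9, 2.22], [0.21, 2.48], [-1.53, 4.67], [0.24, 2.81], [-2.84, 2.84]. Speed limits (rad/s): [2.79, 2.79, 3.14, 3.14, 3.14, 3.14].

INTERFACE

Orientations are given as a unit quaternion [x, y, z, w].
In Python, from plant import * gives the robot as it stands. The module is installed in compiled form; this text tells all that it offers.
- The arm moves only by the tool arm_command, never from a script. Its argument "steps" is a list of rows, each a list of 3 entries, a list of its own where there are three numbers: the turn, a rotation vector about the tool's x, y, z in rad, then the shift along the tool's x, y, z in m, then the gripper command: -1 is shut, 1 is fully open, values between are in proportion. A call has 1 to 12 rows; each row is the pose to reach, as a shift and turn from the pose measured when the call began, along the tool's axes at that moment; what a row does not reach only later rows make up. A row lasts 1/8 s, in which the tool goes at most 62.5 mm and 10.7 degrees, less where a joint would pass 70% of its speed; a pose out of reach is approached as far as the arm can. A call with a gripper value outside its range is refused whole. The fingers move at their own pace and stop on an object; "force" is the grip in N (left out, the last holds). Time passes only in rows, so rows that repeat a pose let the fingers close. It gives the time, the measured TCP pose, the force and the opening at its end, in the units of the state.
- get_state(): the state, without advancing time (a new reading comes with each control period).
- read_camera(name): name is "scene" or "top" or "wrist"; returns a dict with "frame" (384x512x3 uint8, red, green, blue), "vfov" (degrees; the focal length in pixels is half the picture's height over the tangent of half this angle, whatever the lens; pixels are square), "cx", "cy" (the principal point, pixels), "position" and "rotation" of the camera in the world; the wrist camera has in their place "mount" (4x4, takes a point from camera to tool coordinates, whose origin is the TCP and whose axes are the flange's). Camera axes: x right, y up, looking along -z (the intrinsics and any distortion apply to the point x, -y, -z); pixel columns grow to the right and rows downward; lengths in m; the calibration is good to about 2 mm. The wrist camera is an equidistant fisheye: a pixel r from the principal point sees the ray r / f radians off the axis. A picture is of the moment at which its call begins: read the wrist's pose just before it. There is no depth.
- sign_off(): hands the job in, once; it reports no verdict.
The state is a dict: "time": time; "qpos": joint angles; "dq": joint speeds; "joint_efforts": joint torques, N m; "eef_pos": TCP position; "tcp_rot": TCP orientation; "contact_force": force on the tool from outside, world axes, zero at the start; "wrist_torque": the same for the moment, N m; "opening": opening from 0.0 (shut) to 1.0 (fully open).
Only numpy, scipy, OpenCV 4.12 (cv2) and the standard library are available. Lean on these libraries where they do the work, as an engineer would, in place of code of your own. Each camera call takes 0.05 s, during which the arm holds its last target.

TASK

Check the sprung kitchen scale: take off the spice jar that was left on its pan and stand it upright on the cork coaster, stand the white ramekin in the middle of the empty pan, and then stand the largest of the three steel check weights upright inside the ramekin, over the middle of the pan. Set things down gently so that the pan is never pressed far down, and leave the two smaller weights and everything else on the table where they are.

Things in the scene. Friction and masses are not known exactly. Their poses are not given: they have to be found in the camera images.
- scale: white kitchen scale, base 120 x 120 mm and 50 mm high on rubber feet, with a small round dial on its front (-x) face; fixed to the table. Origin: centre of its underside on the table, z up
- pan_centre (a point): centre of the upper face of the round steel scale pan, 130 mm across with a 2 mm rim, over the middle of the base. It is 84 mm above the table when nothing is on the pan and sinks as the pan is loaded; z up
- scale_pan (a joint): how far the sprung pan is down, in m: about 0 empty, 0.026 at the stop; it moves straight down, about 2.5 mm per newton (it bobs a little). About 0.004 at the start under the jar, about 0.007 with ramekin and large weight on it. Over 0.020 counts as pressed too hard
- left_jar: square glass spice jar left standing on the scale pan: 46 x 46 mm body with rounded corners, 88 mm high, sides along its own x and y axes, with a round metal cap 40 mm across above to 96 mm; about 0.12 to 0.21 kg. Origin: centre of its underside, z up
- coaster: round brown cork coaster, 96 mm across, 6 mm thick, fixed flat on the table. Origin: centre of its underside, z up
- ramekin: small round off-white dish, 66 mm across the rim, tapering to 55 mm at the foot, 34 mm high, floor 5 mm thick, open on top; the open space is about 37 mm wide at the floor and 58 mm at the rim; about 0.14 kg. Origin: centre of its underside, z up
- weight_large: the largest of three steel check weights (0.15 kg): body 24 mm across and 36 mm high, a thin neck 10 mm across, and a round flat-topped knob 18 mm across from 50 to 60 mm height; stands upright. Origin: centre of its underside, z up
- weight_medium: the middle check weight (0.08 kg), same shape: body 20 mm across, 46 mm high over all; to be left alone. Origin: centre of its underside
- weight_small: the smallest check weight (0.04 kg), same shape: body 16 mm across, 36 mm high over all; to be left alone. Origin: centre of its underside
- salt_shaker: glass salt shaker, 44 mm across, 90 mm high; bystander. Origin: centre of its underside
- spare_jar: another square spice jar, 46 x 46 x 96 mm, standing on the table; bystander. Origin: centre of its underside
- front_jar: square spice jar, 46 x 46 x 96 mm, on the table near the robot; bystander. Origin: centre of its underside
- side_jar: square spice jar, 46 x 46 x 96 mm, on the table at the left, behind the row; bystander. Origin: centre of its underside
- mug: white mug, 92 mm across, 127 mm with its handle, 95 mm high, at the back left; bystander. Origin: centre of its underside, handle towards its -y
- pepper_mill: wooden pepper mill, 58 mm across, 145 mm high, at the back; bystander. Origin: centre of its underside
- kitchen_timer: round white kitchen timer, 58 mm across, 42 mm high, front left; bystander. Origin: centre of its underside
- fruit_basket: wire basket of fruit, 256 mm across, 168 mm high, fixed at the back right. Origin: centre of its underside
Things that resemble listed ones, but are neither listed nor needed, are in the scene too. What is shaped like the left_jar but purple is not meant. What is shaped like the weight_large but purple is not meant.

How it is judged:
On the way, in this order (a step that is already met when the one before it is completed fails the run):
1. the jar that was on the pan stands upright on the coaster, let go (horizontal distance between left_jar and coaster below 0.022 m and z of left_jar in the frame of coaster between 0.003 and 0.01 m and angle between left_jar's own z axis and vertical below 0.1 rad and linear speed of left_jar below 0.03 m/s and contact force between the fingers and left_jar below 0.1 N), for 0.2 s.
2. the ramekin stands upright in the middle of the pan, let go, with the weight not yet in it (horizontal distance between ramekin and pan_centre below 0.01 m and z of ramekin in the frame of pan_centre between -0.004 and 0.004 m and angle between ramekin's own z axis and vertical below 0.08 rad and linear speed of ramekin below 0.03 m/s and contact force between the fingers and ramekin below 0.1 N and horizontal distance between weight_large and pan_centre above 0.07 m), for 0.2 s.
At the end, for the whole second after the job is handed in: The jar stands upright on the coaster (centres within 22 mm); the ramekin stands upright on the pan within 10 mm of its centre; the largest weight stands upright on the ramekin's floor within 12 mm of the pan's centre; all are at rest and let go (all of step 1 and horizontal distance between ramekin and pan_centre below 0.01 m and z of ramekin in the frame of pan_centre between -0.004 and 0.004 m and angle between ramekin's own z axis and vertical below 0.08 rad and linear speed of each of ramekin, weight_large below 0.03 m/s and contact force between the fingers and ramekin below 0.1 N and horizontal distance between weight_large and pan_centre below 0.012 m and z of weight_large in the frame of ramekin between 0.002 and 0.01 m and angle between weight_large's own z axis and vertical below 0.1 rad and contact force between the fingers and weight_large below 0.1 N and velocity of joint scale_pan below 0.02 m/s); the robot touches nothing.
It fails at once if the pan is pressed more than 20 mm down (value of joint scale_pan above 0.02 m).
It fails at once if a bystander or a smaller weight is moved more than 25 mm or knocked over (distance of any of weight_medium, weight_small, salt_shaker, spare_jar, front_jar, side_jar, mug, pepper_mill, kitchen_timer from where it was at the start of the episode above 0.025 m or angle between any of weight_medium, weight_small, salt_shaker, spare_jar, front_jar, side_jar, mug, pepper_mill, kitchen_timer's own z axis and vertical above 0.4 rad).
It also fails if it takes over 67 s, if anything falls off the work surface, if the arm or the gripper's body presses on something with over 40 N, if the wrist force passes 120 N, or if a joint passes its speed limit or range.

## Working session

There is one attempt and no reset: what is moved stays moved. The work goes in short steps, Python scripts to look and compute and a tool call to move; the robot and the scene stay as the last step left them, time stands still between calls to the robot, and variables do not carry over. Pictures are saved under pics/ and viewed, and the job is handed in when it is done.

Besides the shell and the picture viewer there is one more tool, called after "Emit:" as name([rows], argument=value, ...), one row to a line, values as JSON. arm_command: Moves the arm, as the interface text tells. Its arguments: {"type":"object","properties":{"steps":{"type":"array"},"force":{"type":"number"}},"required":["steps"]}

```bash
mkdir -p pics
cat > h.py <<'E'
from plant import *
import numpy as np, cv2
from scipy.spatial.transform import Rotation as R
def cam(name):
    s=get_state(); c=read_camera(name); f=c['frame']; H=f.shape[0]
    c['f']=H/2/np.tan(np.radians(c['vfov'])/2)
    if 'mount' in c:
        T=np.eye(4);T[:3,:3]=R.from_quat(s['tcp_rot']).as_matrix();T[:3,3]=s['eef_pos']
        M=T@np.array(c['mount']);c['P']=M[:3,3];c['Rm']=M[:3,:3];c['fish']=True
    else:
        c['P']=np.array(c['position']);r=np.array(c['rotation']);c['Rm']=r if r.shape==(3,3) else R.from_quat(r).as_matrix();c['fish']=False
    return c
def save(c,n): cv2.imwrite(n,cv2.cvtColor(c['frame'],cv2.COLOR_RGB2BGR))
def ray(c,u,v):
    x=(u-c['cx']);y=(v-c['cy']);
    if c['fish']:
        r=np.hypot(x,y);t=r/c['f'];d=np.array([np.sin(t)*x/max(r,1e-9),np.sin(t)*y/max(r,1e-9),np.cos(t)])
    else:
        d=np.array([x/c['f'],y/c['f'],1.]);d/=np.linalg.norm(d)
    return c['Rm']@np.array([d[0],-d[1],-d[2]])
def onz(c,u,v,z):
    d=ray(c,u,v);return c['P']+d*(z-c['P'][2])/d[2]
def proj(c,p):
    q=c['Rm'].T@(np.array(p)-c['P']);q=np.array([q[0],-q[1],-q[2]])
    if c['fish']:
        n=np.hypot(q[0],q[1]);t=np.arctan2(n,q[2]);return np.array([c['cx']+c['f']*t*q[0]/n,c['cy']+c['f']*t*q[1]/n])
    return np.array([c['cx']+c['f']*q[0]/q[2],c['cy']+c['f']*q[1]/q[2]])
def tri(obs):
    A=np.zeros((3,3));b=np.zeros(3)
    for c,u,v in obs:
        d=ray(c,u,v);M=np.eye(3)-np.outer(d,d);A+=M;b+=M@c['P']
    return np.linalg.solve(A,b)
def st():
    s=get_state();print({k:np.round(s[k],4).tolist() for k in s})
E
python3 - <<'E'
from h import *
st()
for n in ['scene','top','wrist']:
    c=cam(n);save(c,f'pics/{n}0.png');print(n,c['vfov'],c['cx'],c['cy'],c['P'].round(3),c['Rm'].round(3).tolist(),c.keys())
E
```

```text
{'time': 0.0, 'qpos': [1.062, 0.2872, 1.5782, 0.0, 1.2786, -0.15], 'dq': [-0.0, 0.0008, -0.0002, 0.0003, -0.0011, 0.0006], 'joint_efforts': [-0.0013, -40.5983, -29.2625, -0.0002, 0.0058, -0.0], 'eef_pos': [0.2367, 0.6314, 0.2299], 'tcp_rot': [0.1785, 0.9839, -0.0011, -0.0004], 'contact_force': [-0.7985, 0.1712, -0.3421], 'wrist_torque': [0.0133, -0.0018, 0.0097], 'opening': 1.0005}
scene 45.86537595831031 252.23874136302854 192.074263070793 [0.277 0.8   0.964] [[-0.947, 0.23, -0.226], [-0.322, -0.686, 0.653], [-0.005, 0.691, 0.723]] dict_keys(['frame', 'vfov', 'cx', 'cy', 'position', 'rotation', 'f', 'P', 'Rm', 'fish'])
top 53.44548888028277 256.5624501089356 200.92700844751243 [0.329 0.021 1.248] [[-0.002, 0.985, -0.173], [-1.0, 0.001, 0.022], [0.022, 0.173, 0.985]] dict_keys(['frame', 'vfov', 'cx', 'cy', 'position', 'rotation', 'f', 'P', 'Rm', 'fish'])
wrist 65.70646984690485 253.6886115700886 189.61531574632602 [0.174 0.656 0.373] [[0.351, -0.903, -0.248], [0.936, 0.338, 0.096], [-0.002, -0.266, 0.964]] dict_keys(['frame', 'vfov', 'cx', 'cy', 'mount', 'f', 'P', 'Rm', 'fish'])
```

View pics/scene0.png

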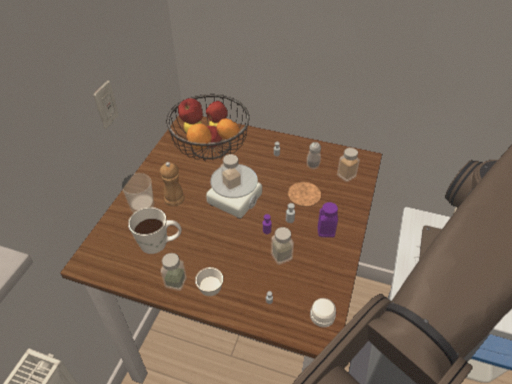

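View pics/top0.png

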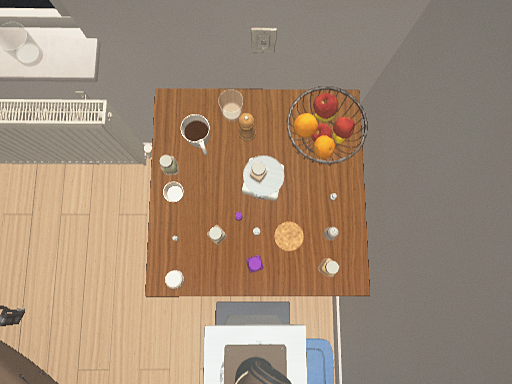

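View pics/wrist0.png

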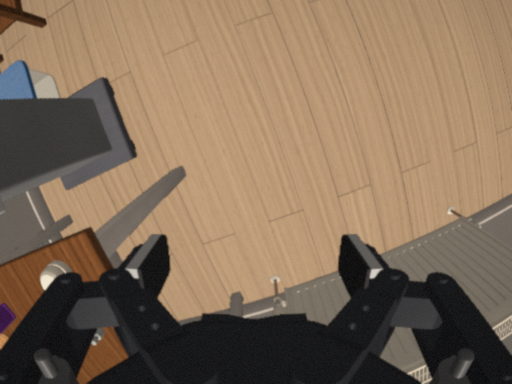

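Run:
```python
from h import *
def crop(im,u,v,w,h,s): return cv2.resize(im[v:v+h,u:u+w],None,fx=s,fy=s,interpolation=cv2.INTER_CUBIC)
a=cv2.imread('pics/scene0.png');b=cv2.imread('pics/top0.png')
cv2.imwrite('pics/c1.png',crop(a,195,135,200,150,4))
cv2.imwrite('pics/c2.png',crop(b,150,140,200,150,4))
cv2.imwrite('pics/c3.png',crop(a,150,230,200,100,4))
```

```text
(no output)
```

View pics/c1.png

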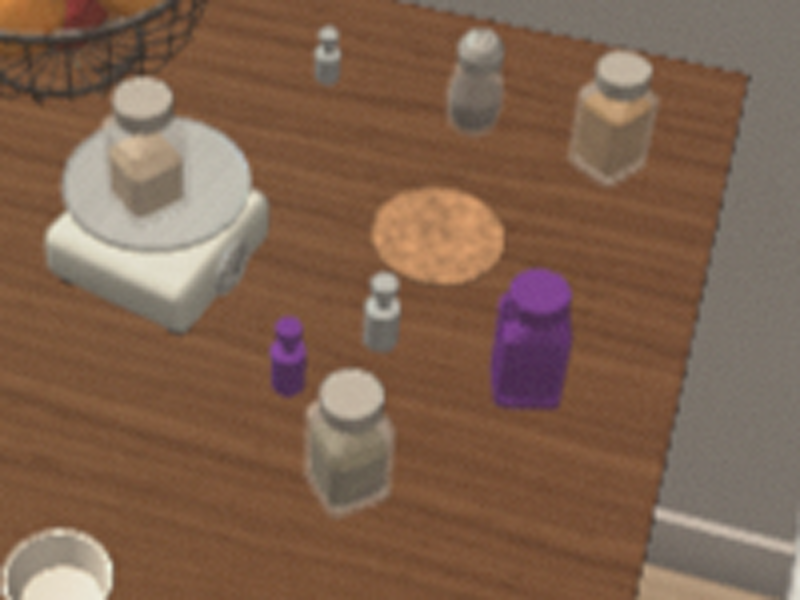

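View pics/c2.png

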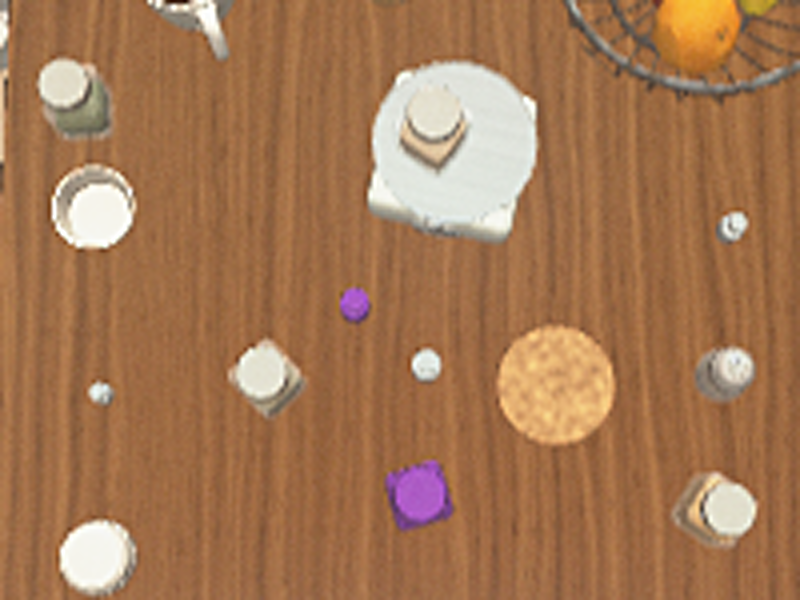

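View pics/c3.png

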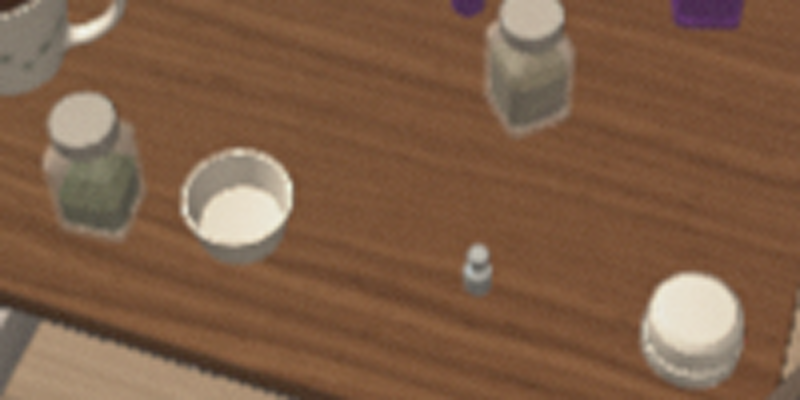

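Run:
```python
from h import *
T=cam('top');S=cam('scene')
o=lambda u,v,a,b:(u/4+a,v/4+b)
items={'cap':((437,110),(143,98)),'ramrim':((93,207),None),'knobL':((426,362),(384,282)),'pan':((455,145),(157,180)),'coaster':((556,385),(438,235)),
'knobM':((735,220),(328,34)),'purpleW':((355,304),(289,325)),'spare':((724,509),(622,72)),'front':((267,370),(352,393)),'salt':((733,366),(481,43))}
for k,(t,s) in items.items():
    t=o(*t,150,140); s=(209.5,278) if s is None else o(*s,195,135)
    p=tri([(T,*t),(S,*s)]);print(k,p.round(4),'r',np.hypot(p[0],p[1]).round(3),'res',(proj(T,p)-t).round(1),(proj(S,p)-s).round(1))
for k,t,s in [('knobS',(101,390),(479,250)),('side',(66,82),(84,118))]:
    t=o(*t,150,140);s=o(*s,150,230);p=tri([(T,*t),(S,*s)]);print(k,p.round(4),(proj(T,p)-t).round(1),(proj(S,p)-s).round(1))
for k,b in [('Lbody',(380,345)),('purplebase',(289,392)),('jar bottom front corner',(145,214))]:
    print(k,onz(S,b[0]/4+195,b[1]/4+135,0.08 if 'jar' in k else 0).round(4))
for a in [(134,218),(138,245)]: pass
```

```text
cap [ 0.6168 -0.0106  0.1684] r 0.617 res [0.  0.3] [-0.3 -0.1]
ramrim [0.5723 0.2639 0.0339] r 0.63 res [-0.  -0.1] [0.2 0. ]
knobL [ 0.4448 -0.0044  0.0563] r 0.445 res [-0.  -0.2] [0.2 0.1]
pan [ 0.6146 -0.0271  0.0777] r 0.615 res [-0.1 -0.4] [0.4 0.1]
coaster [ 0.4309 -0.1122 -0.0008] r 0.445 res [-0. -0.] [0. 0.]
knobM [ 0.5598 -0.255   0.0419] r 0.615 res [0.  0.2] [-0.2 -0.1]
purpleW [0.4923 0.0516 0.0556] r 0.495 res [-0.1 -0.7] [0.8 0.2]
spare [ 0.3303 -0.2275  0.0893] r 0.401 res [-0. -0.] [0. 0.]
front [0.4346 0.1171 0.0863] r 0.45 res [0.  0.2] [-0.2 -0.1]
salt [ 0.438  -0.2412  0.0769] r 0.5 res [0.  0.3] [-0.4 -0.1]
knobS [0.4246 0.2531 0.0295] [0. 0.] [-0. -0.]
side [0.6603 0.2773 0.0886] [0.  0.1] [-0.1 -0. ]
Lbody [ 0.4429  0.0031 -0.    ]
purplebase [0.4901 0.0626 0.    ]
jar bottom front corner [0.6112 0.0083 0.08  ]
```

```bash
cat >> h.py <<'E'
def go(xyz,a):
    s=get_state();R0=R.from_quat(s['tcp_rot']);a=np.radians(a);c,sn=np.cos(a),np.sin(a)
    Rt=R.from_matrix(np.array([[-sn,c,0],[c,sn,0],[0,0,-1]]))
    y=R0.as_matrix()[:,1];print('t',round(s['time'],2),'pos',np.round(s['eef_pos'],4),'yaw',np.degrees(np.arctan2(y[1],y[0])).round(2))
    print('turn',(R0.inv()*Rt).as_rotvec().round(4).tolist(),'shift',(R0.inv().apply(np.array(xyz)-s['eef_pos'])).round(4).tolist())
E
python3 -c "
from h import *
go([.617,-.011,.29],50)"
```

```text
t 0.25 pos [0.2368 0.6318 0.2307] yaw 69.45
turn [-0.0011, 0.0, 0.3394] shift [-0.5816, -0.4684, -0.0589]
```

Emit:
arm_command([
  [[0,0,0.17],[-0.05,-0.04,-0.058],1],
  [[0,0,0.34],[-0.58,-0.468,-0.058],1],
  [[0,0,0.34],[-0.58,-0.468,-0.058],1],
  [[0,0,0.34],[-0.58,-0.468,-0.058],1],
  [[0,0,0.34],[-0.58,-0.468,-0.058],1],
  [[0,0,0.34],[-0.58,-0.468,-0.058],1],
  [[0,0,0.34],[-0.58,-0.468,-0.058],1],
  [[0,0,0.34],[-0.58,-0.468,-0.058],1],
  [[0,0,0.34],[-0.58,-0.468,-0.058],1],
  [[0,0,0.34],[-0.58,-0.468,-0.058],1],
  [[0,0,0.34],[-0.58,-0.468,-0.058],1],
  [[0,0,0.34],[-0.58,-0.468,-0.058],1],
])

```text
time: 1.75
eef_pos: [0.6105, -0.0021, 0.289]
tcp_rot: [0.342, 0.94, -0.0, 0.0]
contact_force: [0.7, 0.4, 0.3]
opening: 1.0
```

Run:
```python
from h import *
c=cam('wrist');save(c,'pics/w1.png');go([.617,-.011,.29],50)
import pickle;pickle.dump(c,open('w1.pkl','wb'))
print(proj(c,[.617,-.011,.176]),proj(c,[.6146,-.0271,.08]))
```

```text
t 1.8 pos [ 0.6134 -0.0089  0.2885] yaw 49.65
turn [-0.0034, 0.0058, -0.0062] shift [-0.0041, 0.0008, -0.0014]
[250.2495394  197.81718687] [239.89952615 181.39466469]
```

View pics/w1.png

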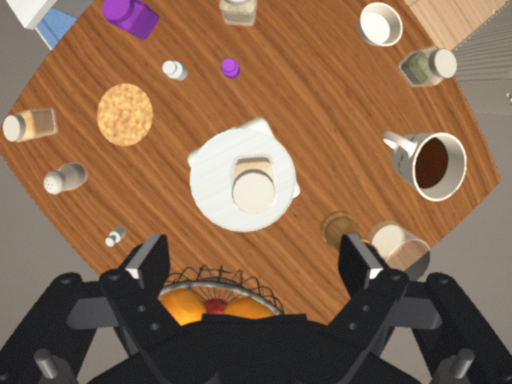

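Run:
```python
from h import *
b=cv2.imread('pics/w1.png')
cv2.imwrite('pics/w1c.png',cv2.resize(b[105:245,180:310],None,fx=5,fy=4.2857*5/4.2857,interpolation=cv2.INTER_CUBIC)[:600*2])
cv2.imwrite('pics/w1c.png',cv2.resize(b[110:240,180:310],None,fx=4.6,fy=4.6,interpolation=cv2.INTER_CUBIC))
cv2.imwrite('pics/w1d.png',cv2.resize(b[50:150,80:280],None,fx=4,fy=4,interpolation=cv2.INTER_CUBIC))
```

```text
(no output)
```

View pics/w1c.png

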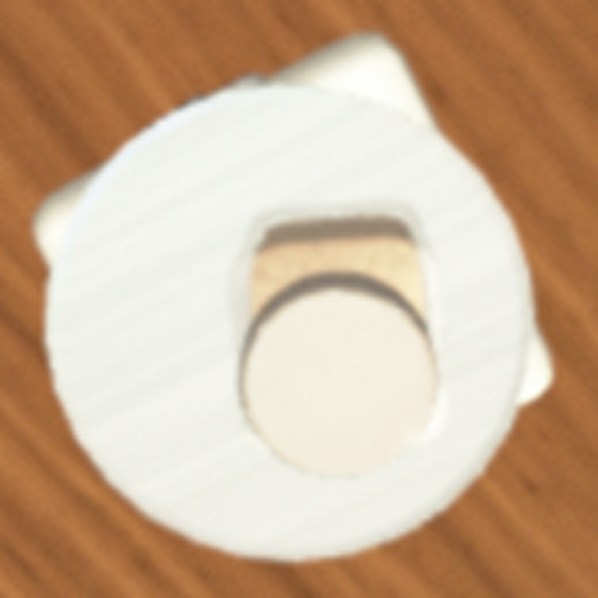

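View pics/w1d.png

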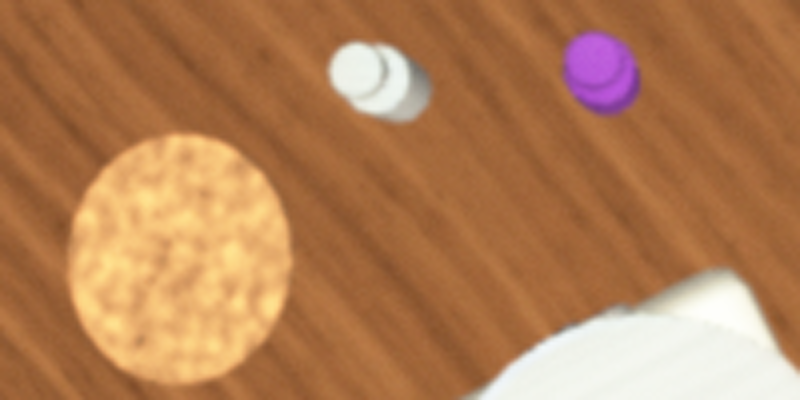

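Run:
```python
from h import *
import pickle
w=pickle.load(open('w1.pkl','rb'));T=cam('top');S=cam('scene')
# pan by fitting outline points in wrist, top
k=lambda u,v:(u/4.6+180,v/4.6+110)
pts=[(48,330),(75,430),(130,500),(215,550),(300,562),(400,535),(480,460),(525,370),(520,290),(480,190),(400,120),(290,84),(200,100),(130,150),(70,240)]
for z in (.076,.078,.080,.082):
    q=np.array([onz(w,*k(*p),z)[:2] for p in pts]);A=np.c_[2*q,np.ones(len(q))];x=np.linalg.lstsq(A,(q**2).sum(1),rcond=None)[0]
    print('pan',z,x[:2].round(4),'r',np.sqrt(x[2]+x[0]**2+x[1]**2).round(4))
o=lambda u,v,a,b:(u/4+a,v/4+b)
d=lambda u,v:(u/4+80,v/4+50)
for n,a,b,e in [('cap',k(341,383),o(437,110,150,140),o(143,98,195,135)),('pan',k(290,322),o(455,145,150,140),o(157,180,195,135)),('knobL',d(357,70),o(426,362,150,140),o(384,282,195,135)),('coaster',d(180,258),o(556,385,150,140),o(438,235,195,135)),('ram',(380,25),(173.2,191.8),(209.5,278))]:
    p=tri([(w,*a),(T,*b),(S,*e)]);print(n,p.round(4),[np.round(proj(c,p)-x,1) for c,x in((w,a),(T,b),(S,e))])
    p=tri([(w,*a),(T,*b)]);print('   w+T',p.round(4),'at z',onz(w,*a,p[2]).round(4))
e1=onz(w,*k(268,216),.08);e2=onz(w,*k(408,213),.08);v=e1-e2;print('edge',np.degrees(np.arctan2(v[1],v[0]))%180,e1,e2)
s1=onz(w,*k(244,250),.08);s2=onz(w,*k(243,330),.08);v=s1-s2;print('side',np.degrees(np.arctan2(v[1],v[0]))%180)
s1=onz(w,*k(430,260),.08);s2=onz(w,*k(440,400),.08);v=s1-s2;print('side',np.degrees(np.arctan2(v[1],v[0]))%180)
print(onz(w,*k(341,383),.176))
```

```text
pan 0.076 [ 0.6184 -0.027 ] r 0.0653
pan 0.078 [ 0.6181 -0.0266] r 0.0649
pan 0.08 [ 0.6177 -0.0262] r 0.0646
pan 0.082 [ 0.6174 -0.0258] r 0.0642
cap [ 0.6168 -0.0089  0.1694] [array([-2.2,  0.9]), array([-0.5,  0.2]), array([-0.5,  0.1])]
   w+T [ 0.6227 -0.011   0.1476] at z [ 0.6223 -0.0109  0.1476]
pan [ 0.6149 -0.0255  0.0786] [array([-2. ,  0.5]), array([-0.6, -0.5]), array([0.1, 0.3])]
   w+T [ 0.6205 -0.0285  0.0497] at z [ 0.6206 -0.0286  0.0497]
knobL [ 0.445  -0.0042  0.0561] [array([-0.5,  0. ]), array([-0.1, -0.3]), array([0.1, 0.1])]
   w+T [ 0.4445 -0.0043  0.0527] at z [ 0.4444 -0.0041  0.0527]
coaster [ 0.4311 -0.1115 -0.0012] [array([-0.9,  0.4]), array([-0.2, -0.1]), array([-0.1,  0.3])]
   w+T [ 0.4308 -0.1121 -0.0056] at z [ 0.4304 -0.1114 -0.0056]
ram [0.5728 0.2635 0.0324] [array([ 0. , -0.5]), array([ 0.2, -0.2]), array([0.1, 0.2])]
   w+T [0.5733 0.2653 0.0276] at z [0.5735 0.2655 0.0276]
edge 51.212678009455175 [ 0.59041667 -0.00893854  0.08      ] [0.61326298 0.01948942 0.08      ]
side 138.33026386680302
side 144.93656947515439
[ 0.61597442 -0.00557299  0.176     ]
```

Run:
```python
from h import *
import pickle
c=cam('wrist');c=cam('wrist');save(c,'pics/w2.png');st()
pickle.dump(c,open('w2.pkl','wb'))
b=cv2.imread('pics/w2.png')
cv2.imwrite('pics/w2c.png',cv2.resize(b[110:240,180:310],None,fx=4.6,fy=4.6,interpolation=cv2.INTER_CUBIC))
```

```text
{'time': 2.0, 'qpos': [-0.1661, 0.1057, 1.6818, -0.0006, 1.3557, -1.0374], 'dq': [0.0284, -0.0174, 0.0143, -0.0004, -0.0024, -0.0007], 'joint_efforts': [-0.9785, -33.7259, -30.2284, -0.0394, -0.0213, -0.0011], 'eef_pos': [0.6094, 0.0, 0.2884], 'tcp_rot': [0.3426, 0.9395, -0.0004, -0.0007], 'contact_force': [-0.1894, 0.4481, 0.2218], 'wrist_torque': [0.0142, -0.0196, -0.0189], 'opening': 0.9979}
```

View pics/w2c.png

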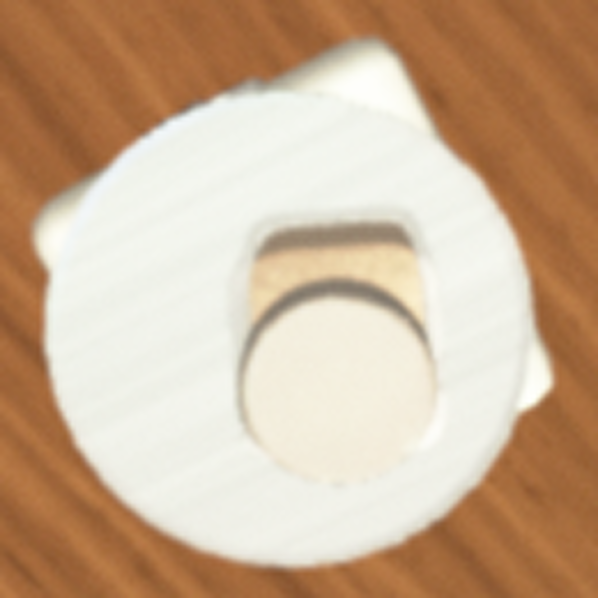

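Run:
```python
from h import *
for i in range(4):
    s=get_state();print(round(s['time'],2),np.round(s['eef_pos'],4),np.round(s['qpos'],4),np.round(s['dq'],3));c=cam('wrist')
save(c,'pics/w3.png')
import pickle;pickle.dump(c,open('w3.pkl','wb'));print(c['P'])
go([.617,-.01,.22],50)
```

```text
2.0 [0.6094 0.     0.2884] [-1.6610e-01  1.0570e-01  1.6818e+00 -6.0000e-04  1.3557e+00 -1.0374e+00] [ 0.028 -0.017  0.014 -0.    -0.002 -0.001]
2.05 [0.6092 0.0007 0.2886] [-1.6490e-01  1.0490e-01  1.6821e+00 -7.0000e-04  1.3556e+00 -1.0375e+00] [ 0.017 -0.013  0.005 -0.004 -0.002 -0.002]
2.1 [0.6092 0.0011 0.2888] [-1.6420e-01  1.0450e-01  1.6823e+00 -8.0000e-04  1.3556e+00 -1.0375e+00] [ 0.009 -0.007  0.001 -0.001 -0.002 -0.001]
2.15 [0.6092 0.0013 0.2889] [-1.6390e-01  1.0430e-01  1.6822e+00 -9.0000e-04  1.3555e+00 -1.0376e+00] [ 0.004 -0.004 -0.002 -0.002 -0.003  0.001]
[0.55770389 0.04547948 0.43207501]
t 2.2 pos [0.6092 0.0013 0.289 ] yaw 50.08
turn [-0.0009, 0.0002, 0.0014] shift [-0.0132, -0.0037, 0.069]
```

```bash
cat > m.py <<'E'
from h import *
def circ(c,mask_pts,z):
    q=np.array([onz(c,*p,z)[:2] for p in mask_pts]);A=np.c_[2*q,np.ones(len(q))];x=np.linalg.lstsq(A,(q**2).sum(1),rcond=None)[0]
    return x[:2],np.sqrt(x[2]+x[0]**2+x[1]**2)
E
python3 - <<'E'
from m import *
b=cv2.imread('pics/w3.png')
cv2.imwrite('pics/w3c.png',cv2.resize(b[110:240,180:310],None,fx=4.6,fy=4.6,interpolation=cv2.INTER_CUBIC))
cv2.imwrite('pics/w3d.png',cv2.resize(b[50:150,80:280],None,fx=4,fy=4,interpolation=cv2.INTER_CUBIC))
E
```

```text
(no output)
```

View pics/w3c.png

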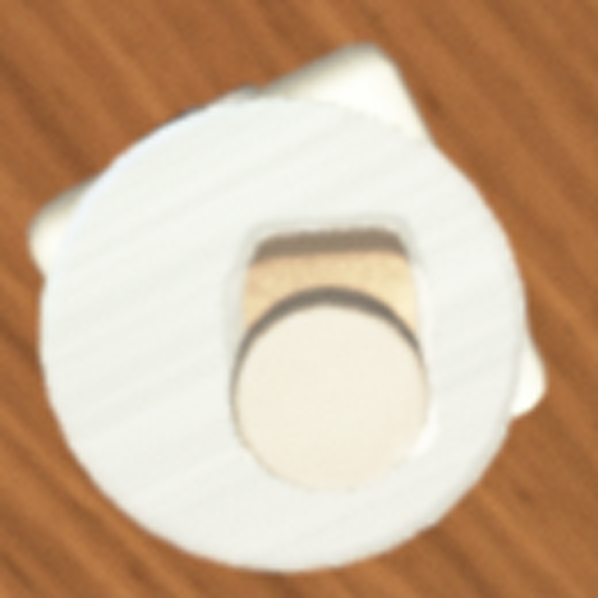

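View pics/w3d.png

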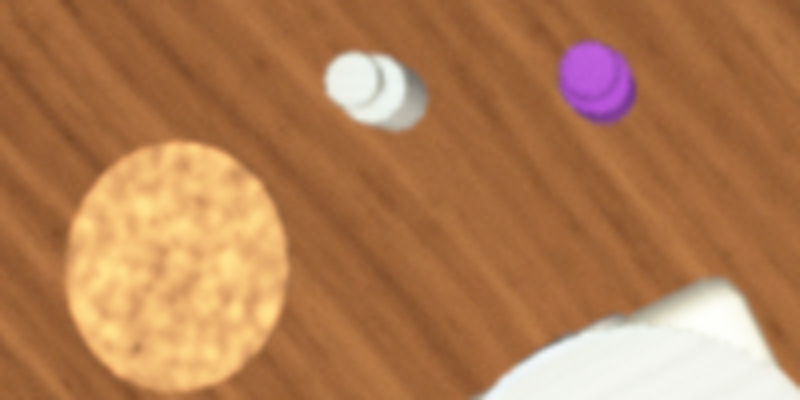

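Run:
```python
from m import *
import pickle
w=pickle.load(open('w3.pkl','rb'));T=cam('top');S=cam('scene')
k=lambda u,v:(u/4.6+180,v/4.6+110)
o=lambda u,v,a,b:(u/4+a,v/4+b)
d=lambda u,v:(u/4+80,v/4+50)
pts=[(42,335),(70,440),(130,512),(210,558),(290,571),(380,552),(460,490),(510,400),(520,330),(500,230),(440,155),(360,110),(270,98),(190,118),(110,180),(60,260)]
for z in (.076,.080): print('pan',z,circ(w,[k(*p) for p in pts],z))
pts=[(235,395),(250,445),(285,480),(330,492),(380,480),(415,445),(430,395),(412,345),(375,315),(330,304),(280,318),(248,350)]
for z in (.170,.176,): print('cap',z,circ(w,[k(*p) for p in pts],z))
for n,a,b,e in [('cap',k(332,398),o(437,110,150,140),o(143,98,195,135)),('pan',k(283,332),o(455,145,150,140),o(157,180,195,135)),('knobL',d(354,80),o(426,362,150,140),o(384,282,195,135)),('coaster',d(178,266),o(556,385,150,140),o(438,235,195,135))]:
    p=tri([(w,*a),(T,*b),(S,*e)]);print(n,p.round(4),[np.round(proj(c,p)-x,1) for c,x in((w,a),(T,b),(S,e))])
    p=tri([(w,*a),(T,*b)]);print('   w+T',p.round(4),'at z',onz(w,*a,p[2]).round(4))
e1=onz(w,*k(260,226),.08);e2=onz(w,*k(402,222),.08);v=e1-e2;print('edge',np.degrees(np.arctan2(v[1],v[0]))%180,e1,e2)
pts=[(68,260),(80,330),(120,378),(172,392),(230,375),(272,330),(289,265),(275,200),(230,152),(180,141),(125,155),(82,205)]
print('coaster',circ(w,[d(*p) for p in pts],.006))
```

```text
pan 0.076 (array([ 0.61842978, -0.0261141 ]), np.float64(0.06539523103949349))
pan 0.08 (array([ 0.61774761, -0.02530985]), np.float64(0.06466060795881634))
cap 0.17 (array([ 0.61748442, -0.00693319]), np.float64(0.0195486403592907))
cap 0.176 (array([ 0.61611579, -0.00573324]), np.float64(0.019101089712975694))
cap [ 0.6168 -0.009   0.1693] [array([-2.2,  1. ]), array([-0.5,  0.2]), array([-0.5,  0.1])]
   w+T [ 0.6224 -0.011   0.149 ] at z [ 0.6219 -0.0109  0.149 ]
pan [ 0.6147 -0.0254  0.0787] [array([-1.8,  0.7]), array([-0.6, -0.4]), array([0.1, 0.3])]
   w+T [ 0.6199 -0.0284  0.0514] at z [ 0.6199 -0.0284  0.0514]
knobL [ 0.4451 -0.0042  0.0558] [array([-0.7, -0. ]), array([-0.1, -0.3]), array([0.1, 0.2])]
   w+T [ 0.4446 -0.0043  0.0516] at z [ 0.4445 -0.0041  0.0516]
coaster [ 0.4312 -0.1115 -0.0015] [array([-1.1,  0.4]), array([-0.2, -0.1]), array([-0.2,  0.3])]
   w+T [ 0.4309 -0.1122 -0.0068] at z [ 0.4305 -0.1116 -0.0068]
edge 51.70934169087249 [ 0.58968426 -0.00894372  0.08      ] [0.612641  0.0201343 0.08     ]
coaster (array([ 0.43289554, -0.10877297]), np.float64(0.04831113710755586))
```

```bash
python3 -c "
from h import *
go([.617,-.0085,.124],51.5)"
```

```text
t 2.3 pos [0.6094 0.0011 0.2891] yaw 50.06
turn [-0.0009, 0.0005, -0.0251] shift [-0.0119, -0.0023, 0.1651]
```

Emit:
arm_command([
  [[0,0,-0.025],[-0.012,-0.002,0.04],1],
  [[0,0,-0.025],[-0.012,-0.002,0.08],1],
  [[0,0,-0.025],[-0.012,-0.002,0.12],1],
  [[0,0,-0.025],[-0.012,-0.002,0.15],1],
  [[0,0,-0.025],[-0.012,-0.002,0.165],1],
  [[0,0,-0.025],[-0.012,-0.002,0.165],1],
], force=30)

```text
time: 3.05
eef_pos: [0.6168, -0.0079, 0.1234]
tcp_rot: [0.329, 0.944, -0.001, -0.001]
contact_force: [-0.2, 0.3, 0.2]
opening: 1.0
```

```bash
python3 -c "
from h import *
st()
c=cam('wrist');save(c,'pics/w4.png')
s=cam('scene');cv2.imwrite('pics/s4.png',cv2.resize(s['frame'][110:240,140:340,::-1],None,fx=4,fy=4))
go([.617,-.0085,.124],51.5)
"
```

```text
{'time': 3.05, 'qpos': [-0.1767, 0.269, 1.8062, -0.0012, 1.0682, -1.0755], 'dq': [-0.0022, -0.0273, -0.0375, 0.0001, 0.0054, 0.0016], 'joint_efforts': [-0.0189, -36.3573, -25.9247, -0.0037, -0.0251, 0.0002], 'eef_pos': [0.6168, -0.0079, 0.1234], 'tcp_rot': [0.3294, 0.9442, -0.0007, -0.0008], 'contact_force': [-0.1676, 0.3155, 0.1608], 'wrist_torque': [0.0158, -0.0115, -0.0011], 'opening': 0.9998}
t 3.15 pos [ 0.6183 -0.0083  0.1257] yaw 51.52
turn [0.0003, 0.0028, 0.0003] shift [0.0009, -0.001, 0.0017]
```

View pics/w4.png

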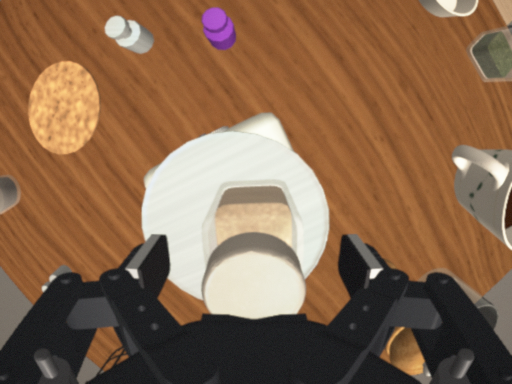

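View pics/s4.png

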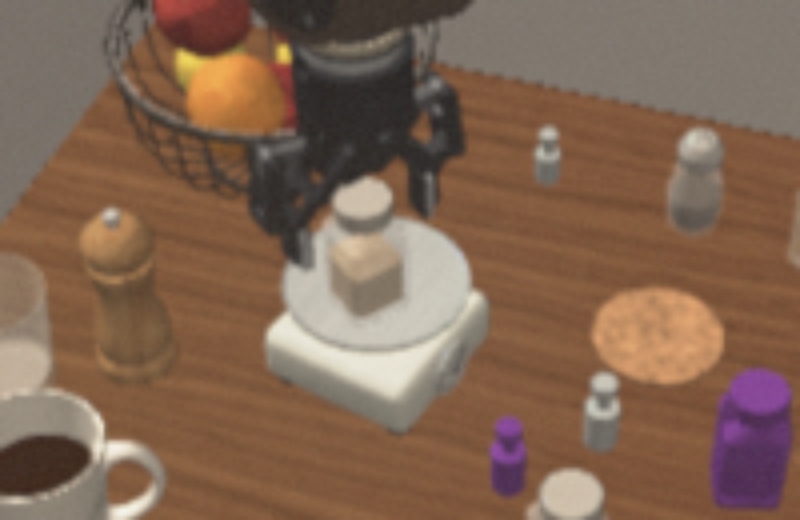

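Emit:
arm_command([
  [[0,0,0],[0,0,0.0],-1],
  [[0,0,0],[0,0,0],-1],
  [[0,0,0],[0,0,0],-1],
  [[0,0,0],[0,0,0],-1],
  [[0,0,0],[0,0,0],-1],
  [[0,0,0],[0,0,0],-1],
], force=30)

```text
time: 3.9
eef_pos: [0.6186, -0.0084, 0.1259]
tcp_rot: [0.33, 0.944, -0.0, 0.002]
contact_force: [0.2, 0.5, 0.9]
opening: 0.525
```

Emit:
arm_command([
  [[0,0,0],[0,0,-0.015],-1],
  [[0,0,0],[0,0,-0.04],-1],
  [[0,0,0],[0,0,-0.06],-1],
  [[0,0,0],[0,0,-0.06],-1],
])

```text
time: 4.4
eef_pos: [0.6196, -0.0084, 0.1886]
tcp_rot: [0.33, 0.944, 0.0, 0.004]
contact_force: [-0.1, -0.1, -1.4]
opening: 0.527
```

```bash
python3 -c "
from h import *
st()
c=cam('wrist');save(c,'pics/w5.png')
s=cam('scene');cv2.imwrite('pics/s5.png',cv2.resize(s['frame'][90:240,140:340,::-1],None,fx=4,fy=4))
go([.4315,-.111,.16],51.5)
"
```

```text
{'time': 4.4, 'qpos': [-0.1768, 0.1994, 1.7612, -0.0011, 1.1732, -1.0755], 'dq': [-0.0004, 0.0269, 0.0402, -0.0002, -0.0119, 0.0025], 'joint_efforts': [0.0612, -37.2179, -28.9909, 0.0014, 0.063, -0.0001], 'eef_pos': [0.6196, -0.0084, 0.1886], 'tcp_rot': [0.3296, 0.9441, 0.0001, 0.0039], 'contact_force': [-0.0713, -0.1339, -1.359], 'wrist_torque': [-0.0188, -0.0378, -0.0125], 'opening': 0.5267}
t 4.5 pos [ 0.618  -0.0082  0.1856] yaw 51.51
turn [0.0003, 0.0027, 0.0002] shift [0.0821, -0.1965, 0.0253]
```

View pics/w5.png

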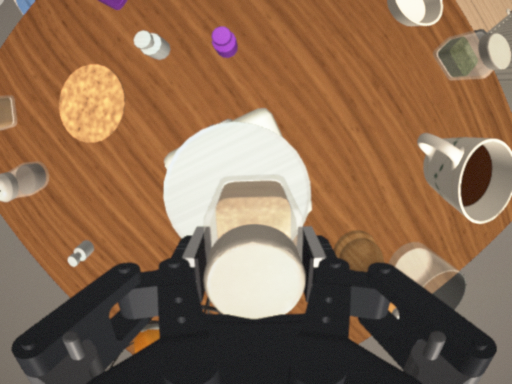

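View pics/s5.png

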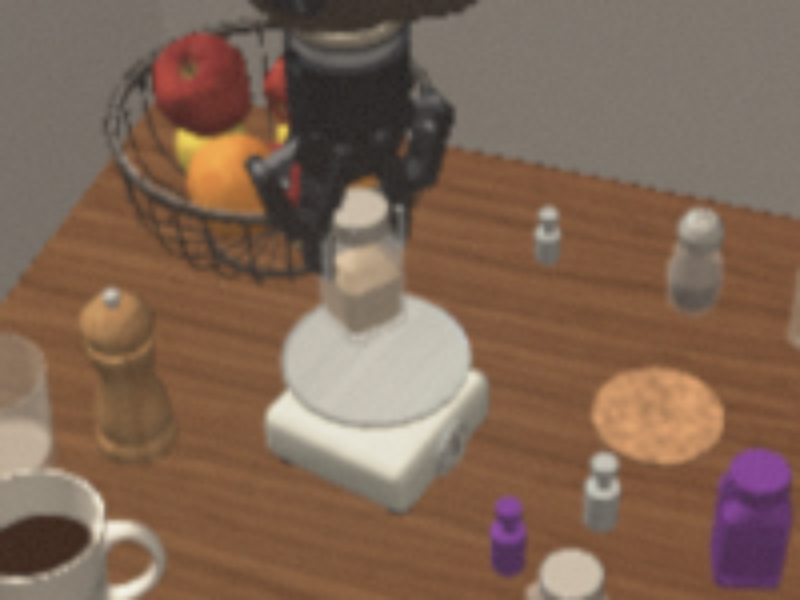

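Emit:
arm_command([
  [[0,0,0],[0.015,-0.035,-0.01],-1],
  [[0,0,0],[0.03,-0.075,-0.01],-1],
  [[0,0,0],[0.048,-0.115,0.0],-1],
  [[0,0,0],[0.065,-0.156,0.015],-1],
  [[0,0.002,0],[0.077,-0.185,0.025],-1],
  [[0,0.002,0],[0.082,-0.1965,0.025],-1],
  [[0,0.002,0],[0.082,-0.1965,0.025],-1],
  [[0,0.002,0],[0.082,-0.1965,0.025],-1],
  [[0,0.002,0],[0.082,-0.1965,0.025],-1],
])

```text
time: 5.62
eef_pos: [0.4325, -0.1108, 0.1608]
tcp_rot: [0.329, 0.944, 0.0, 0.001]
contact_force: [0.2, -0.3, -2.4]
opening: 0.523
```

```bash
python3 -c "
from h import *
c=cam('wrist');save(c,'pics/w6.png')
st()
go([.4315,-.1105,.056],51.5)
"
```

```text
{'time': 5.675, 'qpos': [-0.479, -0.1638, 2.1843, 0.0004, 1.1197, -1.3793], 'dq': [-0.0021, 0.0013, 0.0048, 0.0022, 0.0028, 0.0009], 'joint_efforts': [-0.0404, -21.5603, -28.1841, 0.0001, 0.0002, 0.0011], 'eef_pos': [0.4323, -0.1108, 0.1606], 'tcp_rot': [0.3291, 0.9443, 0.0001, 0.0007], 'contact_force': [0.5136, 1.1772, -1.9588], 'wrist_torque': [-0.0388, -0.0107, -0.0317], 'opening': 0.5205}
t 5.67 pos [ 0.4323 -0.1108  0.1606] yaw 51.57
turn [0.0006, 0.0013, 0.0012] shift [0.001, -0.0004, 0.1046]
```

View pics/w6.png

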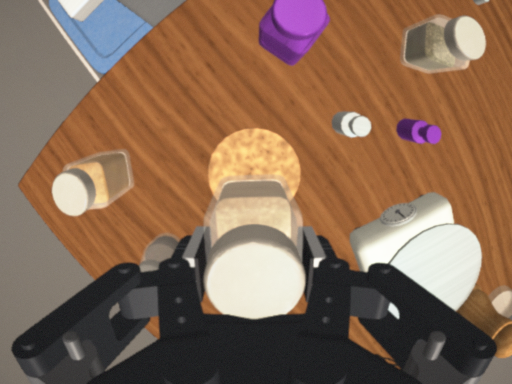

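Emit:
arm_command([
  [[0,0,0],[0.001,0,0.03],-1],
  [[0,0,0],[0.001,0,0.065],-1],
  [[0,0,0],[0.001,0,0.09],-1],
  [[0,0,0],[0.001,0,0.1],-1],
  [[0,0,0],[0.001,0,0.104],-1],
  [[0,0,0],[0.001,0,0.106],-1],
  [[0,0,0],[0.001,0,0.106],-1],
])

```text
time: 6.55
eef_pos: [0.4324, -0.1105, 0.0555]
tcp_rot: [0.329, 0.944, -0.0, 0.002]
contact_force: [-0.2, -0.1, -1.2]
opening: 0.523
```

Emit:
arm_command([
  [[0,0,0],[0,0,0.002],-1],
  [[0,0,0],[0,0,0.003],-1],
  [[0,0,0],[0,0,0.003],-1],
  [[0,0,0],[0,0,0.003],-1],
])

```text
time: 7.05
eef_pos: [0.433, -0.1108, 0.0535]
tcp_rot: [0.329, 0.944, -0.0, 0.002]
contact_force: [-2.4, 0.8, 5.6]
opening: 0.523
```

```bash
python3 -c "
from h import *
for i in range(3):
  st();c=cam('wrist')
"
```

```text
{'time': 7.05, 'qpos': [-0.4784, 0.0137, 2.2475, 0.0002, 0.8762, -1.3789], 'dq': [0.0007, -0.0023, 0.0005, -0.0008, 0.0005, -0.0004], 'joint_efforts': [-0.0372, -21.5926, -21.9075, 0.0845, -0.4762, -0.005], 'eef_pos': [0.433, -0.1108, 0.0535], 'tcp_rot': [0.329, 0.9443, -0.0002, 0.0021], 'contact_force': [-2.4338, 0.8072, 5.5753], 'wrist_torque': [0.0976, 0.3274, -0.0091], 'opening': 0.523}
{'time': 7.1, 'qpos': [-0.4785, 0.0137, 2.2475, 0.0002, 0.8762, -1.3788], 'dq': [-0.0007, 0.002, -0.0008, -0.0008, -0.0005, 0.0017], 'joint_efforts': [-0.0344, -21.5946, -21.9073, 0.0847, -0.4755, -0.005], 'eef_pos': [0.433, -0.1109, 0.0535], 'tcp_rot': [0.329, 0.9443, -0.0002, 0.0021], 'contact_force': [-1.3932, 0.5603, 5.3501], 'wrist_torque': [0.0779, 0.2722, -0.0895], 'opening': 0.5239}
{'time': 7.15, 'qpos': [-0.4784, 0.0137, 2.2475, 0.0002, 0.8762, -1.3788], 'dq': [-0.0015, 0.0002, -0.0008, 0.0013, 0.0004, -0.001], 'joint_efforts': [-0.0345, -21.5962, -21.9074, 0.0846, -0.475, -0.005], 'eef_pos': [0.433, -0.1108, 0.0535], 'tcp_rot': [0.329, 0.9443, -0.0002, 0.0021], 'contact_force': [-1.8188, -0.127, 5.8199], 'wrist_torque': [0.0557, 0.3724, -0.011], 'opening': 0.5235}
```

Emit:
arm_command([
  [[0,0,0],[0,0,0.001],0.6],
  [[0,0,0],[0,0,0.0],0.6],
  [[0,0,0],[0,0,0.0],0.6],
  [[0,0,0],[0,0,-0.03],0.6],
  [[0,0,0],[0,0,-0.08],0.6],
  [[0,0,0],[0,0,-0.13],0.6],
  [[0,0,0],[0,0,-0.15],0.6],
  [[0,0,0],[0,0,-0.15],0.6],
])

```text
time: 8.2
eef_pos: [0.4335, -0.1111, 0.2054]
tcp_rot: [0.329, 0.944, -0.001, 0.004]
contact_force: [-0.5, -0.2, -0.3]
opening: 0.801
```

```bash
python3 -c "
from h import *
st()
s=cam('scene');cv2.imwrite('pics/s7.png',cv2.resize(s['frame'][110:260,195:395,::-1],None,fx=4,fy=4))
t=cam('top');cv2.imwrite('pics/t7.png',cv2.resize(t['frame'][140:290,150:350,::-1],None,fx=4,fy=4))
go([.573,.264,.2],60)
"
```

```text
{'time': 8.2, 'qpos': [-0.4784, -0.2184, 2.1438, 0.0002, 1.2074, -1.3788], 'dq': [-0.0001, 0.0359, 0.0554, -0.0004, -0.0066, 0.0004], 'joint_efforts': [0.0576, -20.9304, -29.5403, 0.0022, 0.0347, -0.0], 'eef_pos': [0.4335, -0.1111, 0.2054], 'tcp_rot': [0.329, 0.9443, -0.0005, 0.0044], 'contact_force': [-0.5489, -0.152, -0.3411], 'wrist_torque': [0.0368, 0.0253, 0.0316], 'opening': 0.801}
t 8.3 pos [ 0.4318 -0.1103  0.2023] yaw 51.58
turn [0.0005, 0.0025, -0.147] shift [0.122, 0.381, 0.0023]
```

View pics/s7.png

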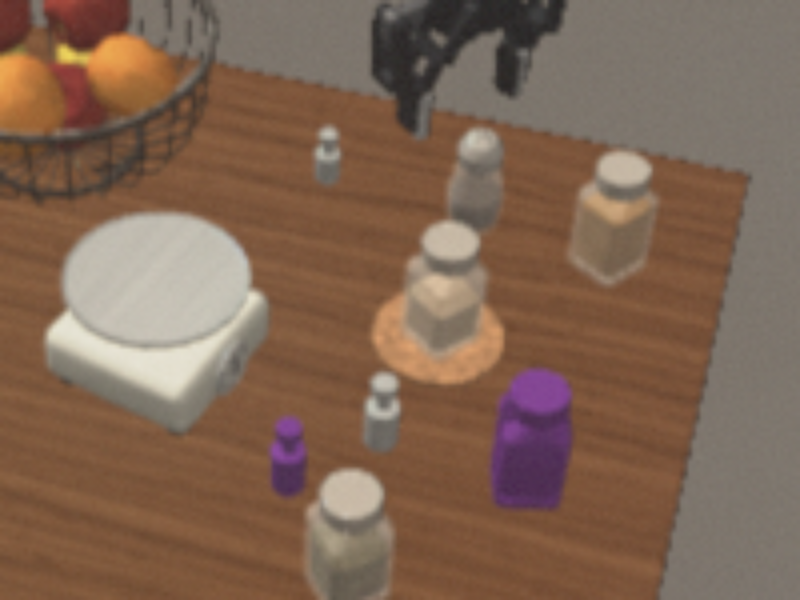

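View pics/t7.png

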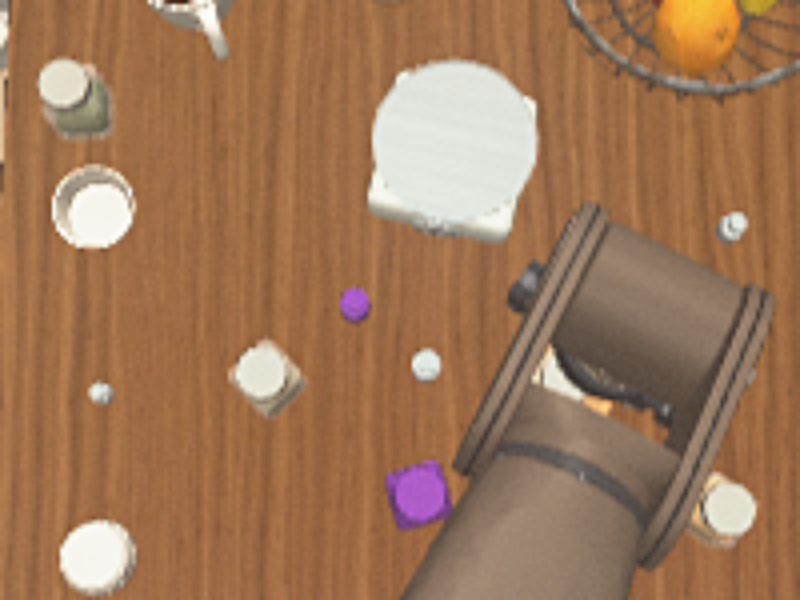

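```bash
python3 -c "
from h import *
go([.568,.262,.2],95)
"
```

```text
t 8.3 pos [ 0.4318 -0.1103  0.2023] yaw 51.58
turn [-0.0003, 0.0026, -0.7579] shift [0.1247, 0.3763, 0.0022]
```

Emit:
arm_command([
  [[0,0.0,-0.18],[0.015,0.04,0.0],1],
  [[0,0.0,-0.36],[0.035,0.1,0],1],
  [[0,0.0,-0.54],[0.056,0.16,0],1],
  [[0,0.0,-0.7],[0.075,0.22,0],1],
  [[0,0.0025,-0.758],[0.095,0.28,0],1],
  [[0,0.0025,-0.758],[0.112,0.335,0.002],1],
  [[0,0.0025,-0.758],[0.12,0.365,0.002],1],
  [[0,0.0025,-0.758],[0.125,0.376,0.002],1],
  [[0,0.0025,-0.758],[0.125,0.376,0.002],1],
  [[0,0.0025,-0.758],[0.125,0.376,0.002],1],
  [[0,0.0025,-0.758],[0.125,0.376,0.002],1],
])

```text
time: 9.68
eef_pos: [0.5674, 0.2608, 0.2003]
tcp_rot: [-0.043, 0.999, -0.0, -0.0]
contact_force: [0.0, 0.1, 0.4]
opening: 0.998
```

Run:
```python
from h import *
import pickle
c=cam('wrist');st();c=cam('wrist');save(c,'pics/w8.png');pickle.dump(c,open('w8.pkl','wb'))
go([.573,.264,.2],95)
print(proj(c,[.573,.264,.034]),proj(c,[.573,.264,0]))
b=cv2.imread('pics/w8.png')
cv2.imwrite('pics/w8c.png',cv2.resize(b[130:290,170:370],None,fx=4,fy=4,interpolation=cv2.INTER_CUBIC)[:600])
```

```text
{'time': 9.725, 'qpos': [0.2689, 0.203, 1.7343, -0.0004, 1.2041, -1.3878], 'dq': [0.0039, 0.0, -0.005, 0.0007, -0.0006, -0.0005], 'joint_efforts': [0.0515, -36.3935, -28.3742, 0.0003, 0.0012, -0.0008], 'eef_pos': [0.5675, 0.2609, 0.2005], 'tcp_rot': [-0.043, 0.9991, -0.0002, 0.0001], 'contact_force': [-0.0227, -0.1347, 0.1636], 'wrist_torque': [-0.0209, -0.0064, -0.0133], 'opening': 0.9971}
t 9.78 pos [0.5676 0.2611 0.2006] yaw 94.94
turn [-0.0003, 0.0004, -0.001] shift [-0.0057, 0.0024, 0.0006]
[255.5493266  178.25872091] [255.38513829 171.65278232]
```

View pics/w8.png

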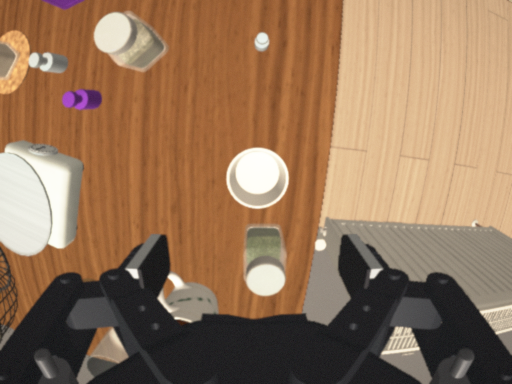

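View pics/w8c.png

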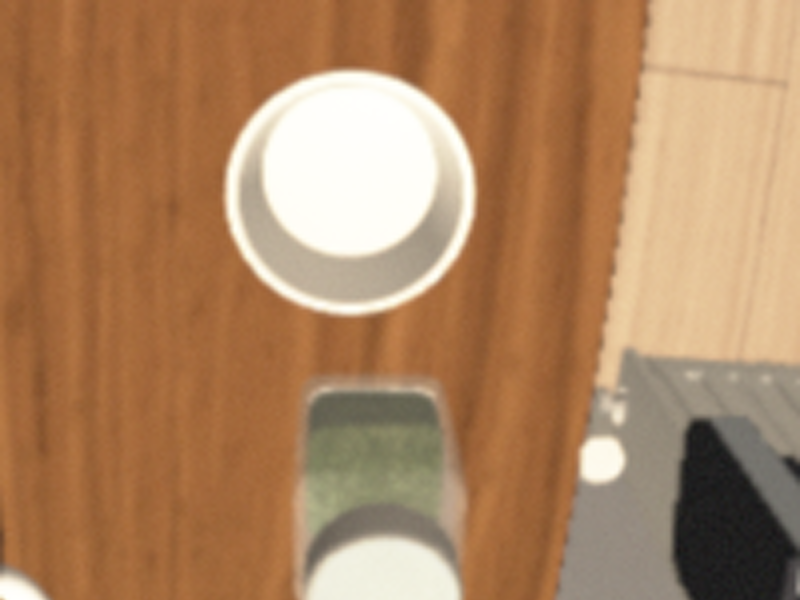

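Run:
```python
from m import *
import pickle
w=pickle.load(open('w8.pkl','rb'));T=cam('top');S=cam('scene')
d=lambda u,v:(u/4+170,v/4+130)
pts=[(225,192),(476,192),(350,70),(350,315),(262,280),(438,280),(262,105),(438,105)]
hsv=cv2.cvtColor(w['frame'],cv2.COLOR_RGB2HSV)[130:290,170:370]
m=((hsv[...,1]<75)).astype(np.uint8);n,l,s,ce=cv2.connectedComponentsWithStats(m);i=l[40,87];print(s[i])
cn=max(cv2.findContours((l==i).astype(np.uint8),0,1)[0],key=cv2.contourArea)[:,0]
cp=[(x+170,y+130) for x,y in cv2.convexHull(cn)[:,0]]
for z in(.03,.034): print(circ(w,[d(*p) for p in pts],z),circ(w,cp,z))
a=d(350.5,192.5)
p=tri([(w,*a),(T,173.2,191.8),(S,209.5,278)]);print(p,[proj(c,p)-x for c,x in((w,a),(T,(173.2,191.8)),(S,(209.5,278)))])
for q in [(310,385),(440,383)]:print('jar edge',onz(w,*d(*q),0))
```

```text
[  57   18   62   61 2983]
(array([0.57442653, 0.26638469]), np.float64(0.0342067067990751)) (array([0.57392434, 0.26586076]), np.float64(0.033867337260647716))
(array([0.57348239, 0.26625027]), np.float64(0.033770480092047465)) (array([0.5729866 , 0.26573303]), np.float64(0.03343543842000079))
[0.57207453 0.26485667 0.03495537] [array([-1.19403057, -0.43459841]), array([-0.34551352, -0.17460293]), array([0.03472476, 0.14515133])]
jar edge [0.64303915 0.26028825 0.        ]
jar edge [0.63897973 0.30072176 0.        ]
```

```bash
python3 -c "
from h import *
go([.5728,.2655,.007],95)
"
```

```text
t 9.88 pos [0.5676 0.2614 0.2005] yaw 94.96
turn [-0.0003, 0.0004, -0.0006] shift [-0.0054, 0.0037, 0.1935]
```

Emit:
arm_command([
  [[0,0,0],[-0.005,0.0037,0.045],1],
  [[0,0,0],[-0.005,0.0037,0.095],1],
  [[0,0,0],[-0.005,0.0037,0.14],1],
  [[0,0,0],[-0.005,0.0037,0.17],1],
  [[0,0,0],[-0.005,0.0037,0.185],1],
  [[0,0,0],[-0.005,0.0037,0.193],1],
  [[0,0,0],[-0.005,0.0037,0.193],1],
  [[0,0,0],[-0.005,0.0037,0.193],1],
], force=25)

```text
time: 10.88
eef_pos: [0.5735, 0.2658, 0.0091]
tcp_rot: [-0.043, 0.999, 0.0, 0.002]
contact_force: [0.7, 0.0, 0.5]
opening: 1.0
```

Run:
```python
from h import *
c=cam('wrist');st();save(c,'pics/w9.png')
go([.5728,.2655,.007],95)
```

```text
{'time': 10.925, 'qpos': [0.2739, 0.4545, 1.8055, -0.0004, 0.8786, -1.3833], 'dq': [-0.001, 0.0014, 0.0043, 0.0001, -0.001, -0.0], 'joint_efforts': [-0.0074, -40.4434, -22.9916, -0.001, -0.0004, -0.0], 'eef_pos': [0.5734, 0.2658, 0.0091], 'tcp_rot': [-0.0433, 0.9991, 0.0002, 0.0015], 'contact_force': [-0.9103, -0.2689, 0.0841], 'wrist_torque': [0.0201, -0.0244, -0.043], 'opening': 1.0015}
t 10.93 pos [0.5734 0.2658 0.0091] yaw 94.97
turn [0.0002, 0.0031, -0.0006] shift [0.0007, -0.0003, 0.0021]
```

View pics/w9.png

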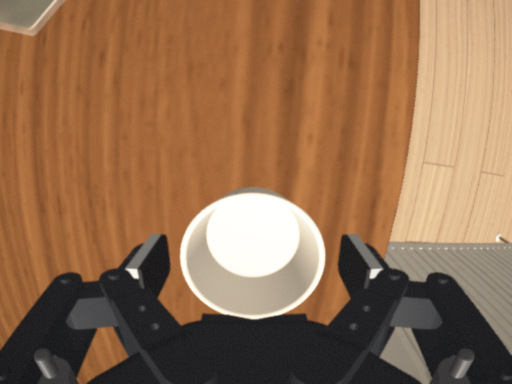

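Emit:
arm_command([
  [[0,0.002,0],[0,0,0.003],-1],
  [[0,0.002,0],[0,0,0.003],-1],
  [[0,0.002,0],[0,0,0.003],-1],
  [[0,0.002,0],[0,0,0.003],-1],
  [[0,0.002,0],[0,0,0.003],-1],
  [[0,0.002,0],[0,0,0.003],-1],
], force=25)

```text
time: 11.68
eef_pos: [0.5742, 0.266, 0.0073]
tcp_rot: [-0.043, 0.999, 0.0, 0.001]
contact_force: [-1.1, -0.3, 5.7]
opening: 0.744
```

Run:
```python
from h import *
c=cam('wrist');st();save(c,'pics/w10.png')
```

```text
{'time': 11.725, 'qpos': [0.2737, 0.4588, 1.8034, 0.0001, 0.8767, -1.3838], 'dq': [-0.0, -0.0005, 0.0005, -0.0017, -0.001, -0.0002], 'joint_efforts': [0.0112, -37.6255, -21.4804, -0.0072, -0.277, 0.0042], 'eef_pos': [0.5742, 0.2661, 0.0073], 'tcp_rot': [-0.0433, 0.9991, 0.0003, 0.0013], 'contact_force': [-1.2674, -0.4325, 6.1194], 'wrist_torque': [-0.0136, 0.1669, -0.002], 'opening': 0.7475}
```

View pics/w10.png

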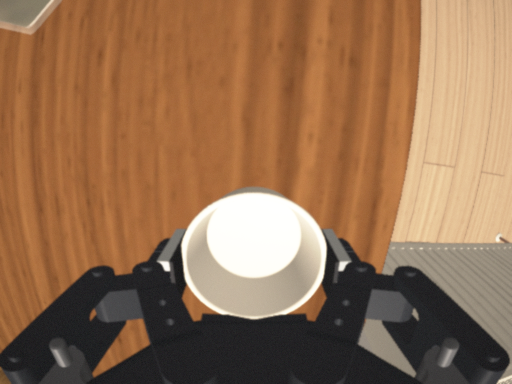

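Emit:
arm_command([
  [[0,0,0],[0,0,-0.01],-1],
  [[0,0,0],[0,0,-0.03],-1],
  [[0,0,0],[0,0,-0.07],-1],
  [[0,0,0],[0,0,-0.12],-1],
  [[0,0,0],[0,0,-0.155],-1],
  [[0,0,0],[0,0,-0.16],-1],
  [[0,0,0],[0,0,-0.16],-1],
])

```text
time: 12.6
eef_pos: [0.5732, 0.2658, 0.1667]
tcp_rot: [-0.043, 0.999, 0.0, 0.001]
contact_force: [-0.0, -0.2, -1.5]
opening: 0.746
```

Run:
```python
from h import *
c=cam('wrist');st();save(c,'pics/w11.png')
go([.6165,-.0265,.17],95)
go([.6165,-.0265,.17],75)
s=cam('scene');cv2.imwrite('pics/s11.png',cv2.resize(s['frame'][130:330,60:320,::-1],None,fx=3,fy=3))
```

```text
{'time': 12.65, 'qpos': [0.2737, 0.2511, 1.7444, 0.0, 1.1465, -1.3838], 'dq': [-0.0015, 0.0199, 0.0145, 0.0006, 0.0006, -0.0015], 'joint_efforts': [0.0178, -39.9401, -29.5322, 0.001, -0.0229, 0.0], 'eef_pos': [0.5726, 0.2656, 0.1654], 'tcp_rot': [-0.0433, 0.9991, -0.0, -0.0002], 'contact_force': [-0.5775, -1.16, -1.6453], 'wrist_torque': [0.054, 0.0229, 0.0037], 'opening': 0.7453}
t 12.65 pos [0.5726 0.2656 0.1654] yaw 94.97
turn [-0.0001, -0.0004, -0.0006] shift [-0.0184, -0.2948, -0.0046]
t 12.65 pos [0.5726 0.2656 0.1654] yaw 94.97
turn [-0.0001, -0.0004, 0.3485] shift [-0.0184, -0.2948, -0.0046]
```

View pics/w11.png

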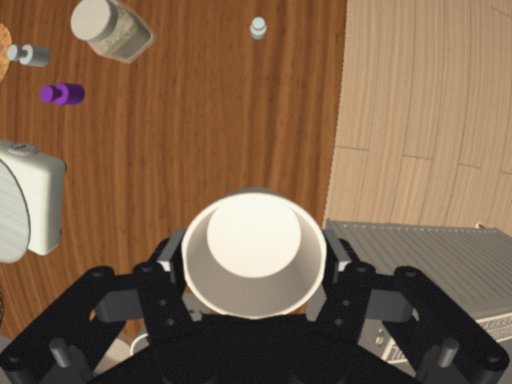

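View pics/s11.png

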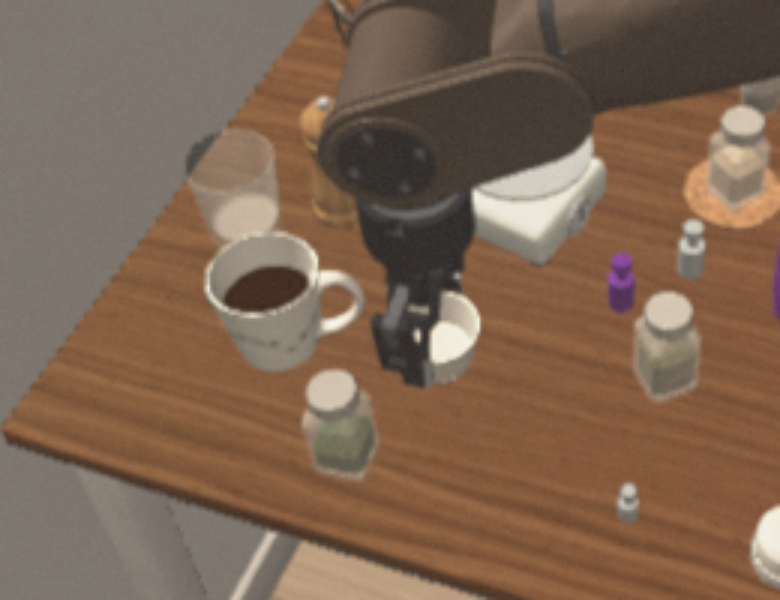

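Emit:
arm_command([
  [[0,0,0],[-0.002,-0.03,-0.005],-1],
  [[0,0,0],[-0.004,-0.075,-0.005],-1],
  [[0,0,0],[-0.008,-0.12,-0.005],-1],
  [[0,0,0],[-0.011,-0.17,-0.005],-1],
  [[0,0,0],[-0.014,-0.22,-0.005],-1],
  [[0,0,0],[-0.017,-0.26,-0.005],-1],
  [[0,0,0],[-0.018,-0.285,-0.005],-1],
  [[0,0,0],[-0.018,-0.295,-0.005],-1],
  [[0,0,0],[-0.018,-0.295,-0.005],-1],
  [[0,0,0],[-0.018,-0.295,-0.005],-1],
  [[0,0,0],[-0.018,-0.295,-0.005],-1],
])

```text
time: 14.08
eef_pos: [0.6157, -0.0257, 0.1697]
tcp_rot: [-0.044, 0.999, -0.0, -0.001]
contact_force: [0.6, -0.4, -1.3]
opening: 0.744
```

Run:
```python
from h import *
import pickle
c=cam('wrist');c=cam('wrist');st();save(c,'pics/w12.png');pickle.dump(c,open('w12.pkl','wb'))
```

```text
{'time': 14.175, 'qpos': [-0.2064, 0.2158, 1.7781, -0.0007, 1.149, -1.8647], 'dq': [-0.0054, -0.0004, -0.0024, -0.002, -0.0005, -0.0004], 'joint_efforts': [-0.0135, -37.0827, -28.4025, -0.0022, 0.0065, 0.0006], 'eef_pos': [0.6158, -0.026, 0.1698], 'tcp_rot': [-0.0439, 0.999, -0.0001, -0.0008], 'contact_force': [-0.4815, -0.5352, -1.6986], 'wrist_torque': [-0.0254, -0.0032, -0.0551], 'opening': 0.7474}
```

View pics/w12.png

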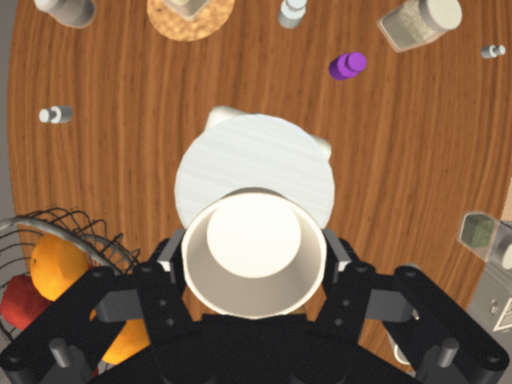

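Run:
```python
from m import *
import pickle
from scipy.optimize import least_squares
w=pickle.load(open('w12.pkl','rb'))
im=w['frame'];hsv=cv2.cvtColor(im,cv2.COLOR_RGB2HSV);S=hsv[...,1].astype(float)
# pan edge: radial search from (254,175)
def edge(c0,angs,r0,r1,thr=75):
    out=[]
    for a in np.radians(angs):
        rs=np.arange(r0,r1,.25);xs=c0[0]+rs*np.cos(a);ys=c0[1]+rs*np.sin(a)
        v=cv2.remap(S.astype(np.float32),xs.astype(np.float32)[None],ys.astype(np.float32)[None],1)[0]
        j=np.where(v>thr)[0]
        if len(j): out.append((xs[j[0]],ys[j[0]]))
    return out
# angles where wood borders pan directly
angs=list(range(-75,-60,3))+list(range(-100,-78,3))+list(range(-10,20,3))+list(range(165,200,3))
P=edge((254,185),angs,60,100)
for z in (.084,.086):
    q=np.array([onz(w,*p,z)[:2] for p in P])
    f=least_squares(lambda x:np.hypot(q[:,0]-x[0],q[:,1]-x[1])-.065,[.616,-.026],loss='soft_l1',f_scale=.001)
    print('pan',z,f.x.round(4),'res mm',(f.fun*1e3).round(1))
# rim by hand points of w12 full picture
rim=[(182,256),(326,256),(200,216),(308,216),(196,293),(312,293),(225,312),(283,313)]
z=.1698+.0267
print('rim',circ(w,rim,z),circ(w,rim,z-.005))
s=get_state();print(s['eef_pos'])
T=cam('top');S2=cam('scene')
cv2.imwrite('pics/w12c.png',cv2.resize(im[180:330,160:350,::-1],None,fx=4,fy=4,interpolation=cv2.INTER_CUBIC))
cv2.imwrite('pics/t12.png',cv2.resize(T['frame'][130:230,210:340,::-1],None,fx=6,fy=6,interpolation=cv2.INTER_CUBIC))
```

```text
pan 0.084 [ 0.6157 -0.0248] res mm [-0.5 -0.2 -0.3 -0.3 -0.6  2.3  1.  -0.1 -0.1  0.5  0.1 -0.3 -0.6  0.5
  0.5  0.5  0.9  0.9  1.   0.8  1.1  1.4  1.1  1.3  1.   0.7  0.9  0.8
  0.6  0.4  0.4  0.6  0.4  0.   0. ]
pan 0.086 [ 0.6158 -0.0248] res mm [-0.4 -0.2 -0.3 -0.3 -0.6  2.4  1.1  0.   0.   0.6  0.2 -0.3 -0.5  0.1
  0.  -0.   0.4  0.4  0.4  0.2  0.4  0.7  0.4  0.7  0.4  0.2  0.4  0.4
  0.2 -0.  -0.   0.2  0.1 -0.3 -0.2]
rim (array([ 0.61471764, -0.02505694]), np.float64(0.032305008704824875)) (array([ 0.61754157, -0.02479948]), np.float64(0.03369095160248051))
[ 0.61580765 -0.02598894  0.16983598]
```

View pics/w12c.png

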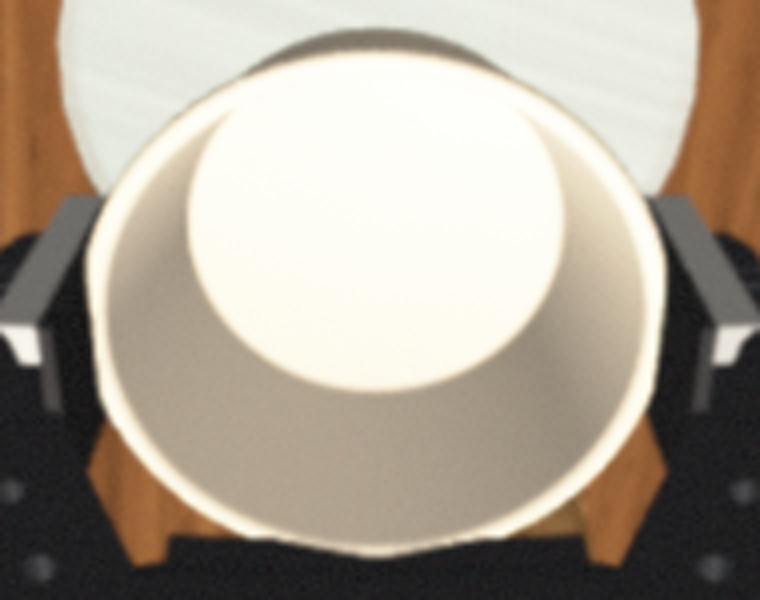

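Emit:
arm_command([
  [[0,0,0],[0,0,0.02],-1],
  [[0,0,0],[0,0,0.04],-1],
  [[0,0,0],[0,0,0.055],-1],
  [[0,0,0],[0,0,0.065],-1],
  [[0,0,0],[0,0,0.072],-1],
  [[0,0,0],[0,0,0.075],-1],
  [[0,0,0],[0,0,0.075],-1],
  [[0,0,0],[0,0,0.075],-1],
])

```text
time: 15.28
eef_pos: [0.6162, -0.0264, 0.0956]
tcp_rot: [-0.044, 0.999, -0.0, -0.0]
contact_force: [0.8, -0.1, -1.9]
opening: 0.745
```

Run:
```python
from h import *
for i in range(3): c=cam('wrist');st()
go([.6158,-.0258,.0885],95)
save(c,'pics/w13.png')
s=cam('scene');cv2.imwrite('pics/s13.png',cv2.resize(s['frame'][110:240,140:340,::-1],None,fx=4,fy=4,interpolation=cv2.INTER_CUBIC))
```

```text
{'time': 15.325, 'qpos': [-0.2069, 0.3029, 1.821, -0.0008, 1.0178, -1.8647], 'dq': [-0.0003, -0.0008, 0.0016, 0.0002, 0.0004, -0.0002], 'joint_efforts': [-0.0041, -38.3869, -26.3129, -0.0022, 0.0043, 0.0], 'eef_pos': [0.6162, -0.0264, 0.0956], 'tcp_rot': [-0.0437, 0.999, -0.0003, -0.0001], 'contact_force': [-0.0192, -0.2348, -1.4676], 'wrist_torque': [0.03, -0.0101, -0.0035], 'opening': 0.7431}
{'time': 15.375, 'qpos': [-0.2069, 0.303, 1.8211, -0.0008, 1.0178, -1.8647], 'dq': [0.0005, 0.0005, 0.002, 0.0, -0.0013, -0.0004], 'joint_efforts': [-0.0046, -38.4478, -26.3581, -0.0023, 0.0031, -0.0], 'eef_pos': [0.6161, -0.0264, 0.0955], 'tcp_rot': [-0.0437, 0.999, -0.0003, -0.0002], 'contact_force': [0.1777, -0.5189, -1.465], 'wrist_torque': [0.0664, -0.0006, -0.0071], 'opening': 0.7464}
{'time': 15.425, 'qpos': [-0.2069, 0.303, 1.8212, -0.0008, 1.0178, -1.8647], 'dq': [0.0004, 0.0033, 0.0004, 0.0005, -0.0021, 0.0003], 'joint_efforts': [-0.003, -38.4916, -26.3863, -0.0021, 0.0026, -0.0], 'eef_pos': [0.616, -0.0264, 0.0954], 'tcp_rot': [-0.0437, 0.999, -0.0003, -0.0003], 'contact_force': [0.0922, 1.1718, -2.014], 'wrist_torque': [0.0762, -0.0006, -0.0054], 'opening': 0.7459}
t 15.43 pos [ 0.616  -0.0264  0.0954] yaw 95.01
turn [-0.0005, -0.0006, 0.0001] shift [0.0002, 0.0006, 0.0069]
```

View pics/s13.png

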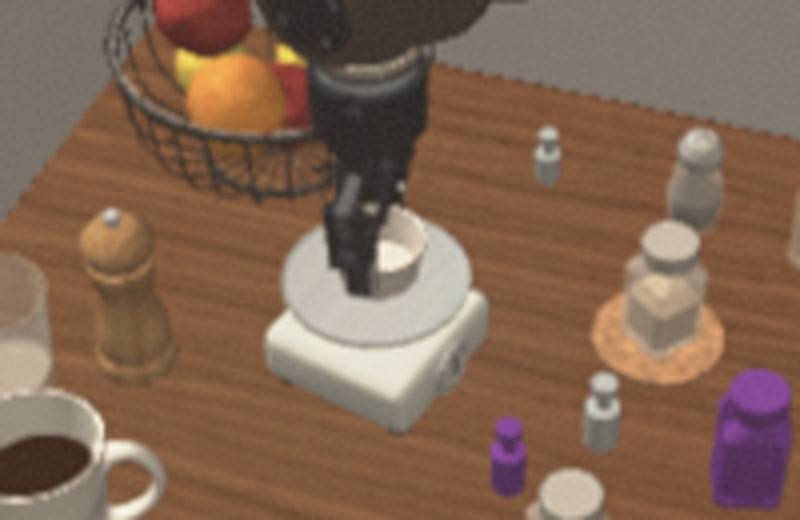

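Emit:
arm_command([
  [[0,0,0],[0,0.0005,0.002],-1],
  [[0,0,0],[0,0.0005,0.004],-1],
  [[0,0,0],[0,0.0005,0.0055],-1],
  [[0,0,0],[0,0.0005,0.007],-1],
  [[0,0,0],[0,0.0005,0.0075],-1],
  [[0,0,0],[0,0.0005,0.0075],-1],
  [[0,0,0],[0,0.0005,0.0075],-1],
])

```text
time: 16.35
eef_pos: [0.6159, -0.0259, 0.0879]
tcp_rot: [-0.044, 0.999, -0.0, -0.0]
contact_force: [-0.2, -0.2, 0.4]
opening: 0.747
```

Run:
```python
from h import *
for i in range(3): c=cam('wrist');st()
save(c,'pics/w14.png')
```

```text
{'time': 16.4, 'qpos': [-0.2061, 0.3127, 1.8245, -0.0007, 1.0049, -1.8639], 'dq': [0.001, 0.0012, 0.0001, -0.001, -0.0003, -0.0012], 'joint_efforts': [-0.1984, -37.8682, -25.8184, -0.0645, -0.1403, 0.0098], 'eef_pos': [0.6159, -0.0259, 0.0879], 'tcp_rot': [-0.0437, 0.999, -0.0002, -0.0004], 'contact_force': [-1.7908, -0.4826, -0.291], 'wrist_torque': [0.1288, 0.0951, 0.0196], 'opening': 0.7434}
{'time': 16.45, 'qpos': [-0.2061, 0.3128, 1.8245, -0.0008, 1.0048, -1.8639], 'dq': [0.0002, 0.0011, 0.0017, 0.001, -0.0003, 0.0003], 'joint_efforts': [-0.2062, -37.871, -25.8138, -0.0681, -0.139, 0.0097], 'eef_pos': [0.6159, -0.0258, 0.0879], 'tcp_rot': [-0.0437, 0.999, -0.0003, -0.0003], 'contact_force': [-0.1296, 0.8043, 0.1361], 'wrist_torque': [0.1244, 0.0925, 0.0272], 'opening': 0.7484}
{'time': 16.5, 'qpos': [-0.2061, 0.3128, 1.8245, -0.0007, 1.0048, -1.8639], 'dq': [-0.0009, 0.0006, 0.0, -0.0018, -0.0011, 0.0007], 'joint_efforts': [-0.2163, -37.8717, -25.8082, -0.0714, -0.1381, 0.0097], 'eef_pos': [0.6159, -0.0258, 0.0879], 'tcp_rot': [-0.0437, 0.999, -0.0002, -0.0003], 'contact_force': [-0.4157, 0.5049, 0.3108], 'wrist_torque': [0.102, 0.0444, -0.0195], 'opening': 0.7407}
```

Emit:
arm_command([
  [[0,0,0],[0,0,0],0.6],
  [[0,0,0],[0,0,0],0.75],
  [[0,0,0],[0,0,0],0.9],
  [[0,0,0],[0,0,0],0.95],
  [[0,0,0],[0,0,-0.01],0.95],
  [[0,0,0],[0,0,-0.04],0.95],
  [[0,0,0],[0,0,-0.08],0.95],
  [[0,0,0],[0,0,-0.12],0.95],
  [[0,0,0],[0,0,-0.13],0.95],
  [[0,0,0],[0,0,-0.13],0.95],
  [[0,0,0],[0,0,-0.13],0.95],
])

```text
time: 17.88
eef_pos: [0.6149, -0.0256, 0.2155]
tcp_rot: [-0.044, 0.999, 0.0, -0.002]
contact_force: [-0.0, -0.1, -0.1]
opening: 0.977
```

Run:
```python
from h import *
import pickle
c=cam('wrist');c=cam('wrist');st()
save(c,'pics/w15.png');pickle.dump(c,open('w15.pkl','wb'))
cv2.imwrite('pics/w15c.png',cv2.resize(c['frame'][110:260,160:340,::-1],None,fx=4,fy=4,interpolation=cv2.INTER_CUBIC))
s=cam('scene');cv2.imwrite('pics/s15.png',cv2.resize(s['frame'][110:240,140:340,::-1],None,fx=4,fy=4,interpolation=cv2.INTER_CUBIC));pickle.dump(s,open('s15.pkl','wb'))
```

```text
{'time': 17.975, 'qpos': [-0.206, 0.1726, 1.7411, -0.0007, 1.2323, -1.864], 'dq': [0.0008, -0.0026, -0.0082, 0.0025, 0.0008, -0.0016], 'joint_efforts': [0.0153, -35.9566, -28.9582, -0.0014, 0.0071, 0.0], 'eef_pos': [0.615, -0.0256, 0.2155], 'tcp_rot': [-0.0437, 0.999, 0.0002, -0.0022], 'contact_force': [-0.3032, 0.5525, -0.3872], 'wrist_torque': [-0.0001, 0.0336, 0.0067], 'opening': 0.9756}
```

View pics/w15c.png

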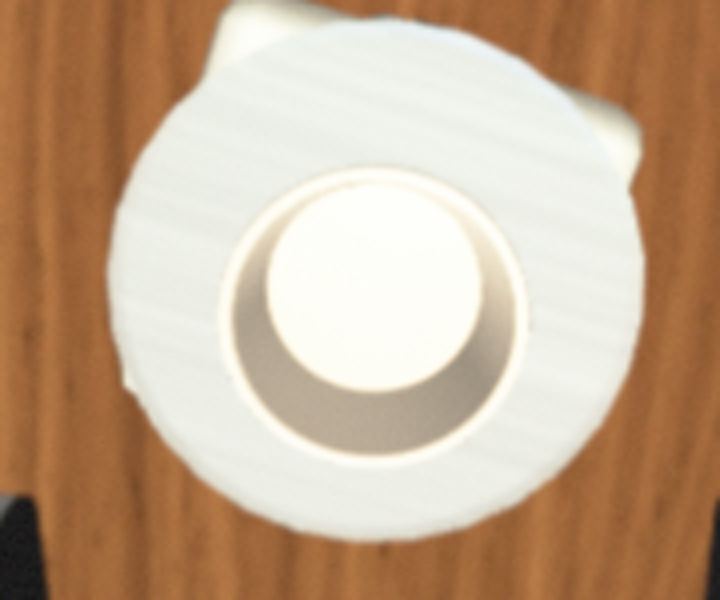

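View pics/s15.png

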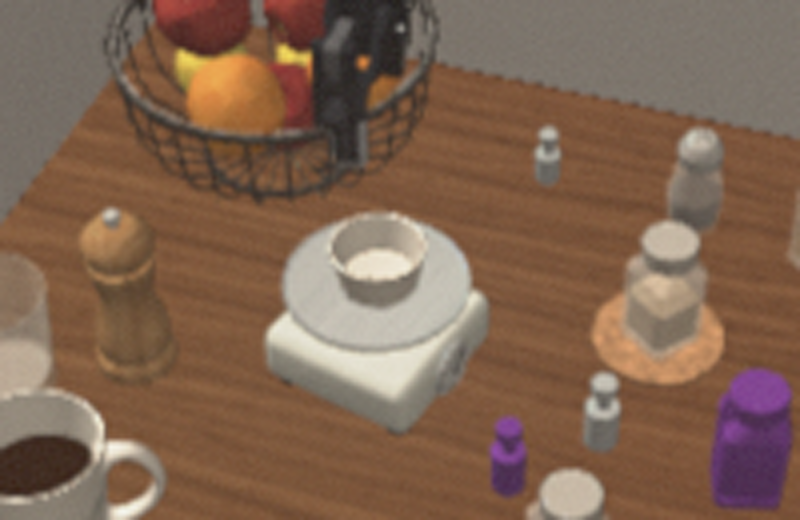

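Jar stands on the coaster and the ramekin on the pan. I now check its centring (wrist and scene), before fetching the weight.

Run:
```python
from m import *
import pickle
w=pickle.load(open('w15.pkl','rb'));s=pickle.load(open('s15.pkl','rb'));T=cam('top')
d=lambda u,v:(u/4+160,v/4+110)
pan=[(108,275),(644,270),(375,18),(378,542),(150,150),(135,380),(230,500),(520,500),(610,390),(620,165),(540,75),(170,420)]
rim=[(219,312),(530,312),(375,165),(375,467),(262,210),(488,210),(262,418),(488,418)]
print('pan',circ(w,[d(*p) for p in pan],.0825),'rim',circ(w,[d(*p) for p in rim],.1146))
fl=[(266,285),(483,285),(375,182),(375,392)]
print('floor',circ(w,[d(*p) for p in fl],.0856))
k=lambda u,v:(u/4+140,v/4+110)
pan=[(282,285),(471,285),(376,217),(376,347)]; 
E2=lambda z,P:circ(s,[k(*p) for p in P],z)
print('scene pan',E2(.0825,[(282,283),(471,283),(300,245),(302,320),(340,342),(420,341),(455,318),(452,240)]),'rim',E2(.1146,[(330,247),(428,247),(378,214),(378,280),(345,223),(412,223),(347,272),(411,272)]))
go([.445,-.0043,.16],95);go([.445,-.0043,.16],0)
cv2.imwrite('pics/t15.png',cv2.resize(T['frame'][140:260,220:340,::-1],None,fx=5,fy=5,interpolation=cv2.INTER_CUBIC))
```

```text
pan (array([ 0.61661543, -0.02369188]), np.float64(0.06458038382057872)) rim (array([ 0.61476653, -0.02480799]), np.float64(0.033382826217421606))
floor (array([ 0.61508686, -0.0248217 ]), np.float64(0.025677780931524386))
scene pan (array([ 0.6138439 , -0.02379694]), np.float64(0.0648059492192513)) rim (array([ 0.61167931, -0.02335051]), np.float64(0.032666086484693685))
t 18.07 pos [ 0.6153 -0.0257  0.2162] yaw 95.01
turn [0.0004, -0.0034, 0.0001] shift [0.1676, 0.0361, 0.0567]
t 18.07 pos [ 0.6153 -0.0257  0.2162] yaw 95.01
turn [-0.0025, -0.0029, 1.6582] shift [0.1676, 0.0361, 0.0567]
```

View pics/t15.png

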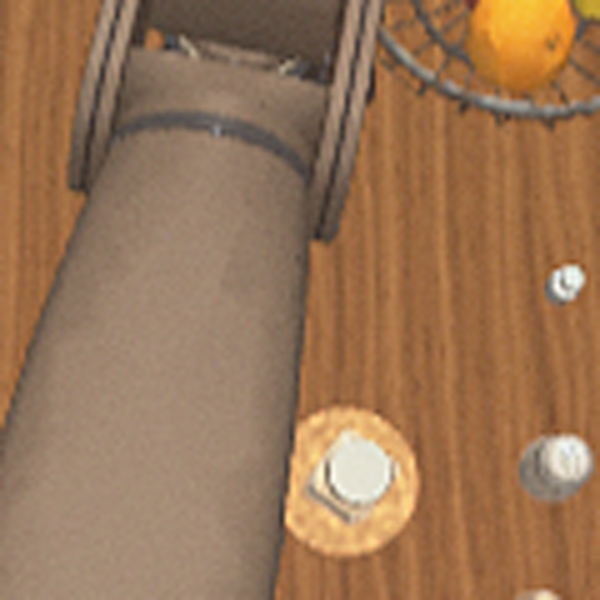

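Run:
```python
from h import *
go([.448,-.0045,.15],125)
```

```text
t 18.07 pos [ 0.6153 -0.0257  0.2162] yaw 95.01
turn [0.0013, -0.0032, -0.5235] shift [0.1646, 0.0357, 0.0667]
```

Emit:
arm_command([
  [[0,0,-0.18],[0.03,0.007,0.0],0.0],
  [[0,0,-0.36],[0.07,0.015,0.0],0.0],
  [[0,-0.003,-0.52],[0.11,0.024,0.02],0.0],
  [[0,-0.003,-0.5235],[0.145,0.032,0.045],0.0],
  [[0,-0.003,-0.5235],[0.16,0.035,0.06],0.0],
  [[0,-0.003,-0.5235],[0.165,0.036,0.066],0.0],
  [[0,-0.003,-0.5235],[0.165,0.036,0.066],0.0],
  [[0,-0.003,-0.5235],[0.165,0.036,0.066],0.0],
  [[0,-0.003,-0.5235],[0.165,0.036,0.066],0.0],
])

```text
time: 19.2
eef_pos: [0.4486, -0.0044, 0.1515]
tcp_rot: [-0.301, 0.954, 0.0, 0.0]
contact_force: [0.5, 0.1, 0.1]
opening: 0.5
```

Run:
```python
from h import *
import pickle
c=cam('wrist');c=cam('wrist');st()
save(c,'pics/w16.png');pickle.dump(c,open('w16.pkl','wb'))
print(proj(c,[.445,-.0043,.06]),proj(c,[.445,-.0043,0]))
cv2.imwrite('pics/w16c.png',cv2.resize(c['frame'][110:260,160:360,::-1],None,fx=4,fy=4,interpolation=cv2.INTER_CUBIC))
t=cam('top');cv2.imwrite('pics/t16.png',cv2.resize(t['frame'][140:290,150:350,::-1],None,fx=4,fy=4,interpolation=cv2.INTER_CUBIC))
```

```text
{'time': 19.3, 'qpos': [-0.2373, -0.1453, 2.187, 0.001, 1.0999, -2.4194], 'dq': [-0.0007, -0.0031, 0.0071, -0.0004, -0.0003, 0.0004], 'joint_efforts': [-0.0061, -21.2742, -27.1094, 0.0015, -0.0018, 0.0001], 'eef_pos': [0.4482, -0.0043, 0.1512], 'tcp_rot': [-0.3007, 0.9537, 0.0004, 0.0002], 'contact_force': [-0.0752, -0.016, -0.1848], 'wrist_torque': [0.0205, 0.0326, -0.0164], 'opening': 0.4984}
[255.52548979 188.83420592] [255.12443646 173.15793884]
```

View pics/w16.png

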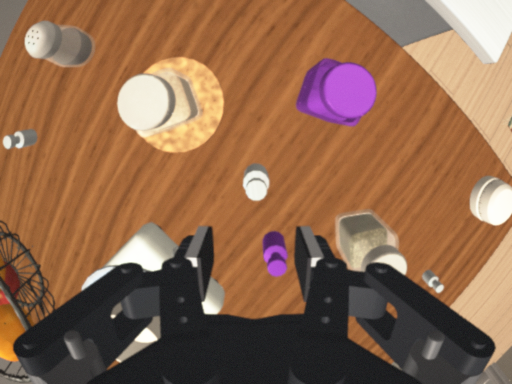

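View pics/w16c.png

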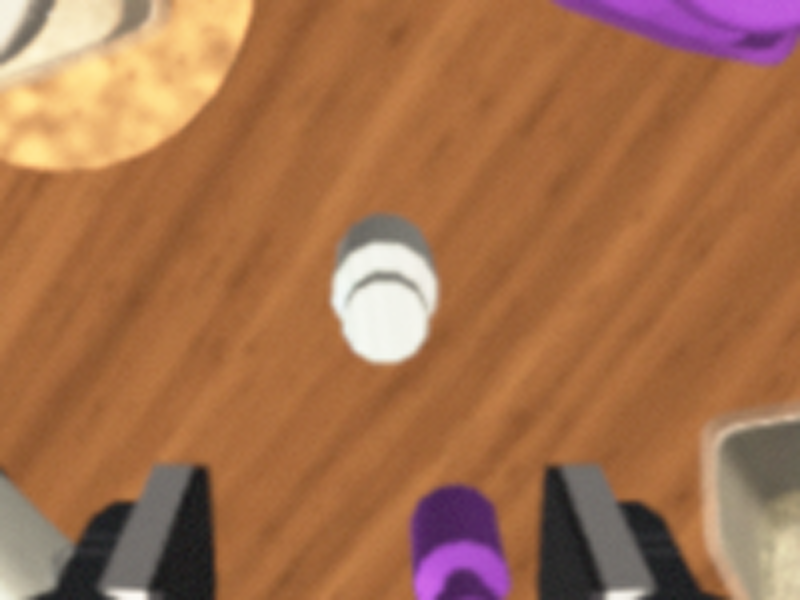

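View pics/t16.png

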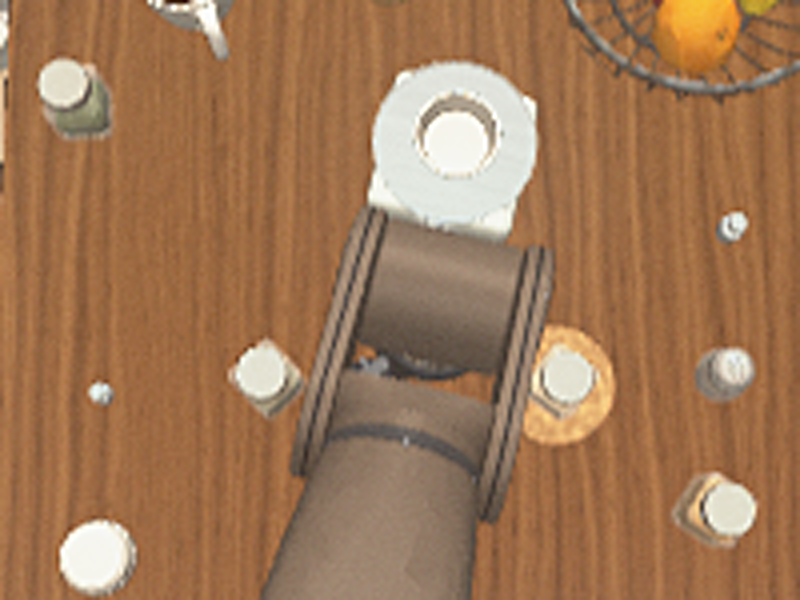

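Run:
```python
from h import *
import pickle
w=pickle.load(open('w16.pkl','rb'));print(onz(w,256.5,190,.06))
go([.4447,-.0045,.038],125)
```

```text
[ 0.44535213 -0.00307708  0.06      ]
t 19.35 pos [ 0.4481 -0.0043  0.1511] yaw 125.0
turn [0.0008, 0.0006, 0.0] shift [0.0029, 0.0017, 0.1131]
```

Emit:
arm_command([
  [[0,0,0],[0.003,0.001,0.02],0.0],
  [[0,0,0],[0.003,0.001,0.05],0.0],
  [[0,0,0],[0.003,0.001,0.08],0.0],
  [[0,0,0],[0.003,0.001,0.1],0.0],
  [[0,0,0],[0.003,0.001,0.11],0.0],
  [[0,0,0],[0.003,0.001,0.1125],0.0],
  [[0,0,0],[0.003,0.001,0.1125],0.0],
  [[0,0,0],[0.003,0.001,0.1125],0.0],
], force=30)

```text
time: 20.35
eef_pos: [0.4458, -0.0053, 0.0395]
tcp_rot: [-0.301, 0.954, -0.0, 0.001]
contact_force: [-0.2, -0.9, -0.6]
opening: 0.495
```

Run:
```python
from h import *
c=cam('wrist');c=cam('wrist');st()
save(c,'pics/w17.png')
go([.4447,-.0045,.038],125)
s=cam('scene');cv2.imwrite('pics/s17.png',cv2.resize(s['frame'][150:270,220:380,::-1],None,fx=5,fy=5,interpolation=cv2.INTER_CUBIC))
```

```text
{'time': 20.45, 'qpos': [-0.2406, 0.041, 2.2531, 0.0012, 0.8463, -2.4232], 'dq': [-0.0011, 0.0032, 0.0039, 0.002, -0.0002, 0.0011], 'joint_efforts': [-0.0042, -24.0501, -22.4455, 0.0013, -0.0022, -0.0], 'eef_pos': [0.4456, -0.0052, 0.0393], 'tcp_rot': [-0.3007, 0.9537, 0.0001, 0.0008], 'contact_force': [1.1372, 0.0654, 0.2563], 'wrist_torque': [-0.0207, 0.0406, 0.0395], 'opening': 0.4993}
t 20.45 pos [ 0.4456 -0.0052  0.0393] yaw 125.0
turn [-0.0003, 0.0015, 0.0001] shift [0.0003, 0.0011, 0.0013]
```

View pics/w17.png

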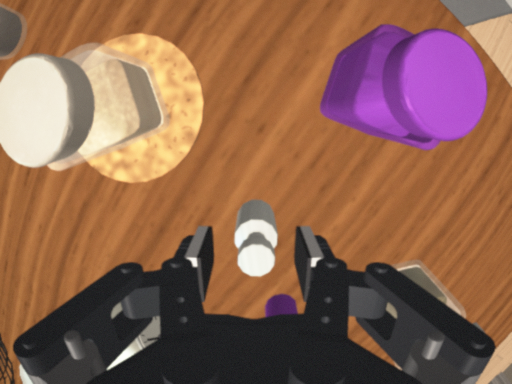

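View pics/s17.png

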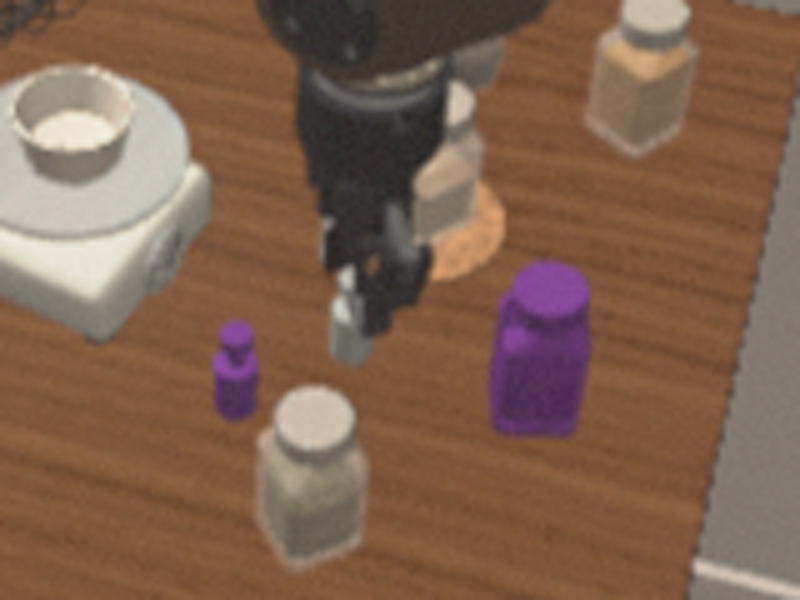

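Emit:
arm_command([
  [[0,0,0],[0,0.001,0.0005],-1],
  [[0,0,0],[0,0.001,0.0005],-1],
  [[0,0,0],[0,0.001,0.0005],-1],
  [[0,0,0],[0,0.001,0.0005],-1],
  [[0,0,0],[0,0.001,0.0005],-1],
], force=30)

```text
time: 21.12
eef_pos: [0.4451, -0.0044, 0.0389]
tcp_rot: [-0.301, 0.954, 0.0, 0.001]
contact_force: [-0.5, 0.5, 3.7]
opening: 0.191
```

Run:
```python
from h import *
c=cam('wrist');c=cam('wrist');st()
save(c,'pics/w18.png')
s=cam('scene');cv2.imwrite('pics/s18.png',cv2.resize(s['frame'][150:270,220:380,::-1],None,fx=5,fy=5,interpolation=cv2.INTER_CUBIC))
```

```text
{'time': 21.225, 'qpos': [-0.2391, 0.0407, 2.2544, 0.0013, 0.8452, -2.4216], 'dq': [-0.0012, 0.0012, -0.0008, -0.0021, -0.0006, 0.001], 'joint_efforts': [-0.0587, -22.5882, -21.3024, -0.0104, -0.1612, -0.0034], 'eef_pos': [0.4451, -0.0044, 0.0389], 'tcp_rot': [-0.3007, 0.9537, 0.0001, 0.0008], 'contact_force': [-0.2543, 0.2391, 3.6551], 'wrist_torque': [0.0661, 0.1457, 0.0193], 'opening': 0.1899}
```

View pics/w18.png

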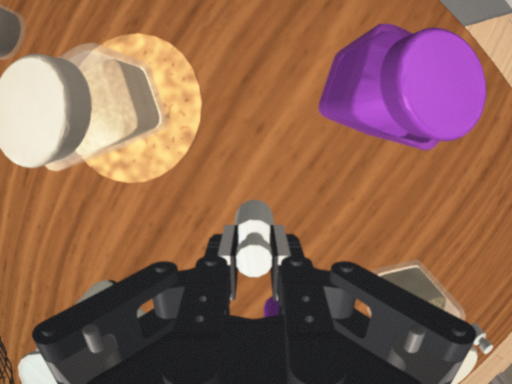

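View pics/s18.png

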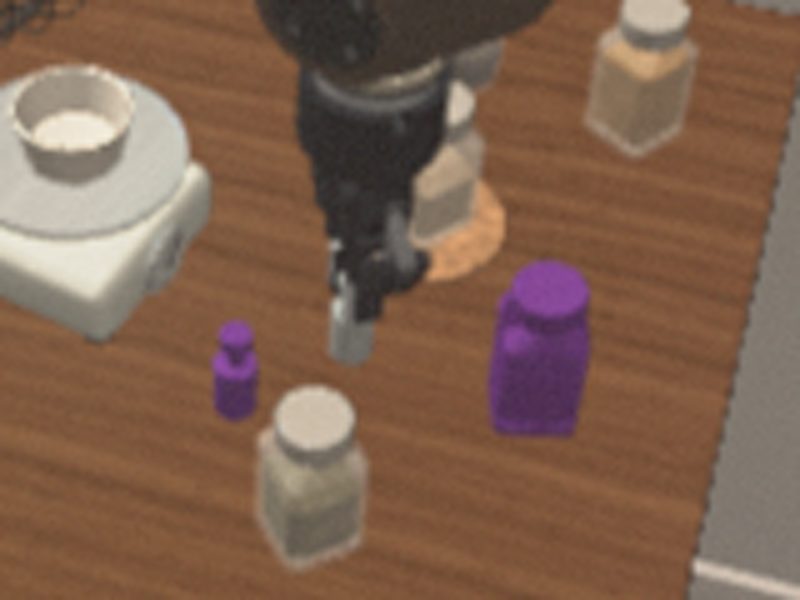

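Emit:
arm_command([
  [[0,0,0],[0,0,-0.01],-1],
  [[0,0,0],[0,0,-0.03],-1],
  [[0,0,0],[0,0,-0.07],-1],
  [[0,0,0],[0,0,-0.115],-1],
  [[0,0,0],[0,0,-0.15],-1],
  [[0,0,0],[0,0,-0.16],-1],
  [[0,0,0],[0,0,-0.16],-1],
])

```text
time: 22.15
eef_pos: [0.4446, -0.0045, 0.1985]
tcp_rot: [-0.301, 0.954, 0.0, 0.001]
contact_force: [-0.2, 0.3, -1.5]
opening: 0.193
```

Run:
```python
from h import *
c=cam('wrist');st()
save(c,'pics/w19.png')
go([.6163,-.0254,.198],125)
```

```text
{'time': 22.2, 'qpos': [-0.2395, -0.2128, 2.1544, 0.001, 1.2011, -2.4215], 'dq': [-0.0006, 0.017, 0.0186, 0.0003, 0.0019, -0.0011], 'joint_efforts': [0.0122, -21.5122, -30.1597, 0.0033, -0.0192, -0.0], 'eef_pos': [0.4439, -0.0043, 0.1973], 'tcp_rot': [-0.3007, 0.9537, 0.0007, -0.0002], 'contact_force': [-0.0895, 0.2038, -1.1535], 'wrist_torque': [-0.0325, 0.0271, 0.0011], 'opening': 0.189}
t 22.2 pos [ 0.4439 -0.0043  0.1973] yaw 125.0
turn [0.0015, -0.0, -0.0] shift [-0.1291, -0.1161, -0.0008]
```

View pics/w19.png

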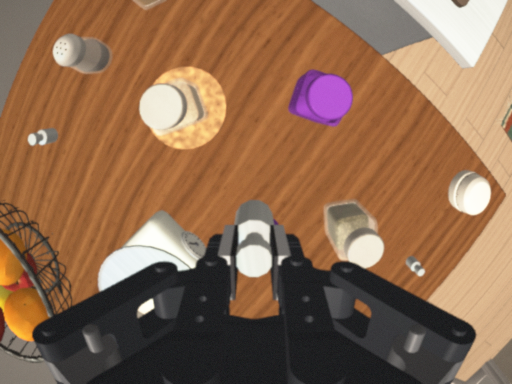

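Emit:
arm_command([
  [[0,0,0],[-0.02,-0.017,-0.003],-1],
  [[0,0,0],[-0.045,-0.041,-0.003],-1],
  [[0,0,0],[-0.075,-0.068,-0.003],-1],
  [[0,0,0],[-0.105,-0.095,-0.002],-1],
  [[0,0,0],[-0.123,-0.11,-0.001],-1],
  [[0,0,0],[-0.129,-0.116,-0.001],-1],
  [[0,0,0],[-0.129,-0.116,-0.001],-1],
  [[0,0,0],[-0.129,-0.116,-0.001],-1],
  [[0,0,0],[-0.129,-0.116,-0.001],-1],
])

```text
time: 23.32
eef_pos: [0.6155, -0.0252, 0.1983]
tcp_rot: [-0.301, 0.954, 0.001, -0.0]
contact_force: [0.3, 0.0, -2.0]
opening: 0.191
```

Run:
```python
from h import *
import pickle
c=cam('wrist');c=cam('wrist');st()
save(c,'pics/w20.png');pickle.dump(c,open('w20.pkl','wb'))
go([.6163,-.0254,.13],125)
cv2.imwrite('pics/w20c.png',cv2.resize(c['frame'][100:280,150:350,::-1],None,fx=3.3,fy=3.3,interpolation=cv2.INTER_CUBIC))
```

```text
{'time': 23.425, 'qpos': [-0.2058, 0.1872, 1.7565, 0.001, 1.1985, -2.3879], 'dq': [0.0006, 0.0033, -0.0057, -0.0009, -0.0016, 0.001], 'joint_efforts': [-0.0047, -36.6272, -29.073, 0.0025, 0.0035, -0.0001], 'eef_pos': [0.6158, -0.0252, 0.1985], 'tcp_rot': [-0.3007, 0.9537, 0.0006, -0.0001], 'contact_force': [-0.4615, 0.2505, -1.2231], 'wrist_torque': [0.0356, 0.0215, 0.0327], 'opening': 0.1887}
t 23.43 pos [ 0.6158 -0.0252  0.1985] yaw 125.0
turn [0.0012, 0.0002, 0.0001] shift [-0.0003, -0.0005, 0.0685]
```

View pics/w20c.png

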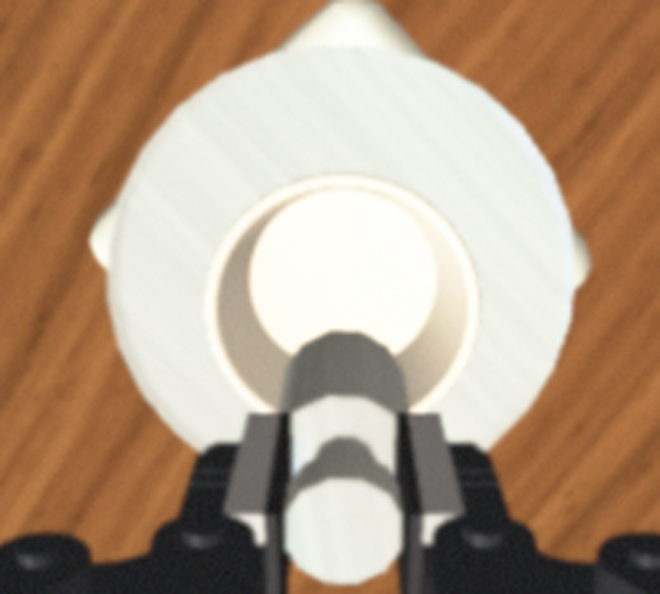

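Run:
```python
from m import *
import pickle
w=pickle.load(open('w20.pkl','rb'))
k=lambda u,v:(u/3.3+150,v/3.3+100)
print('rim',circ(w,[k(*p) for p in [(205,305),(480,308),(342,174),(240,218),(445,220),(225,375),(465,370)]],.1146))
print('pan',circ(w,[k(*p) for p in [(108,280),(577,285),(345,47),(150,150),(540,150),(130,365),(560,365),(220,80),(465,80),(190,445)]],.0825))
print('knob',circ(w,[k(*p) for p in [(284,520),(403,520),(343,584),(300,563),(387,563),(300,485),(385,485)]],.2196))
# body lower edge arc centre at bottom z=.1596
print('base',circ(w,[k(*p) for p in [(342,331),(310,341),(375,341),(290,362),(397,362)]],.1596))
```

```text
rim (array([ 0.61506275, -0.02464345]), np.float64(0.03342878957649411))
pan (array([ 0.61686255, -0.02280449]), np.float64(0.0651799350466584))
knob (array([ 0.61583648, -0.02430496]), np.float64(0.008773919113057116))
base (array([ 0.61715029, -0.02318413]), np.float64(0.011889318193596815))
```

Emit:
arm_command([
  [[0,0,0],[0,0,0.02],-1],
  [[0,0,0],[0,0,0.04],-1],
  [[0,0,0],[0,0,0.055],-1],
  [[0,0,0],[0,0,0.064],-1],
  [[0,0,0],[0,0,0.068],-1],
  [[0,0,0],[0,0,0.0695],-1],
  [[0,0,0],[0,0,0.0695],-1],
  [[0,0,0],[0,0,0.0695],-1],
])

```text
time: 24.42
eef_pos: [0.6161, -0.0252, 0.1297]
tcp_rot: [-0.301, 0.954, 0.0, 0.0]
contact_force: [-0.3, 0.5, -0.3]
opening: 0.188
```

Run:
```python
from h import *
c=cam('wrist');c=cam('wrist');st()
go([.6158,-.0252,.1205],125)
cv2.imwrite('pics/w21.png',cv2.resize(c['frame'][100:300,150:350,::-1],None,fx=3,fy=3,interpolation=cv2.INTER_CUBIC))
```

```text
{'time': 24.525, 'qpos': [-0.2057, 0.2599, 1.8049, 0.0011, 1.0766, -2.388], 'dq': [0.0016, 0.002, 0.0019, 0.0011, 0.002, 0.0015], 'joint_efforts': [-0.0024, -37.8622, -27.4306, 0.0024, -0.0014, 0.0], 'eef_pos': [0.616, -0.0252, 0.1295], 'tcp_rot': [-0.3008, 0.9537, 0.0004, 0.0003], 'contact_force': [0.4356, -0.4298, -1.9846], 'wrist_torque': [0.0398, -0.0251, -0.0488], 'opening': 0.1882}
t 24.52 pos [ 0.616  -0.0252  0.1295] yaw 125.01
turn [0.0005, 0.0008, 0.0001] shift [0.0002, 0.0001, 0.009]
```

View pics/w21.png

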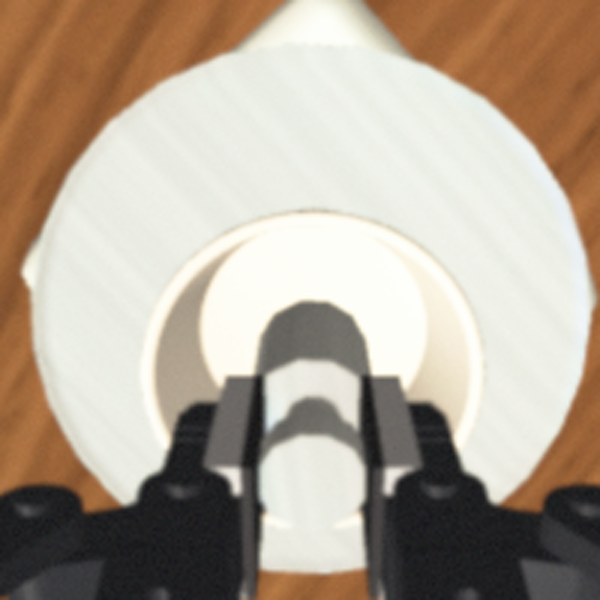

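Emit:
arm_command([
  [[0,0,0],[0,0,0.002],-1],
  [[0,0,0],[0,0,0.004],-1],
  [[0,0,0],[0,0,0.006],-1],
  [[0,0,0],[0,0,0.0075],-1],
  [[0,0,0],[0,0,0.0085],-1],
  [[0,0,0],[0,0,0.0085],-1],
  [[0,0,0],[0,0,0.0085],-1],
])

```text
time: 25.4
eef_pos: [0.6161, -0.0252, 0.1212]
tcp_rot: [-0.301, 0.954, 0.0, 0.0]
contact_force: [-0.7, 0.5, 0.5]
opening: 0.191
```

Run:
```python
from h import *
F=[]
for i in range(5): c=cam('wrist');F.append(get_state()['contact_force'])
st();print(np.mean(F,0))
cv2.imwrite('pics/w22.png',cv2.resize(c['frame'][100:300,150:350,::-1],None,fx=3,fy=3,interpolation=cv2.INTER_CUBIC))
s=cam('scene');cv2.imwrite('pics/s22.png',cv2.resize(s['frame'][110:240,140:340,::-1],None,fx=4,fy=4,interpolation=cv2.INTER_CUBIC))
```

```text
{'time': 25.65, 'qpos': [-0.2057, 0.27, 1.8096, 0.0011, 1.0617, -2.3879], 'dq': [0.0002, 0.0006, 0.0003, 0.001, 0.0019, 0.0004], 'joint_efforts': [-0.0369, -37.2342, -26.6792, -0.0046, -0.0785, 0.0004], 'eef_pos': [0.616, -0.0252, 0.1211], 'tcp_rot': [-0.3007, 0.9537, 0.0003, 0.0004], 'contact_force': [0.334, 0.209, -0.809], 'wrist_torque': [-0.0031, 0.0602, -0.0185], 'opening': 0.1903}
[-0.4709231   0.26052553 -0.11372263]
```

View pics/w22.png

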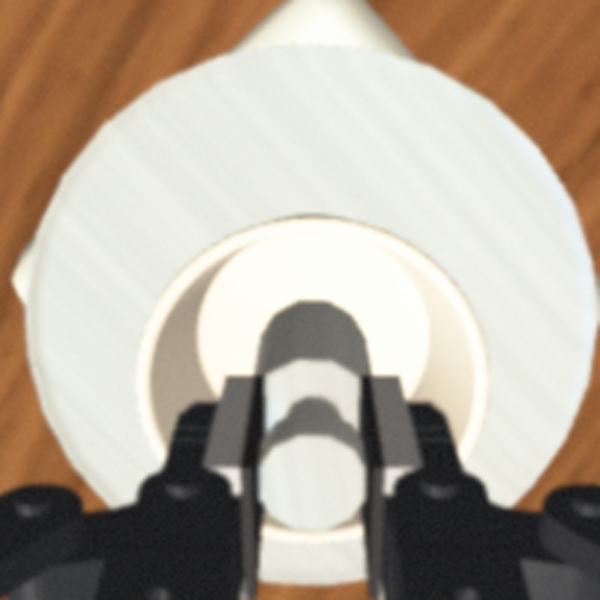

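View pics/s22.png

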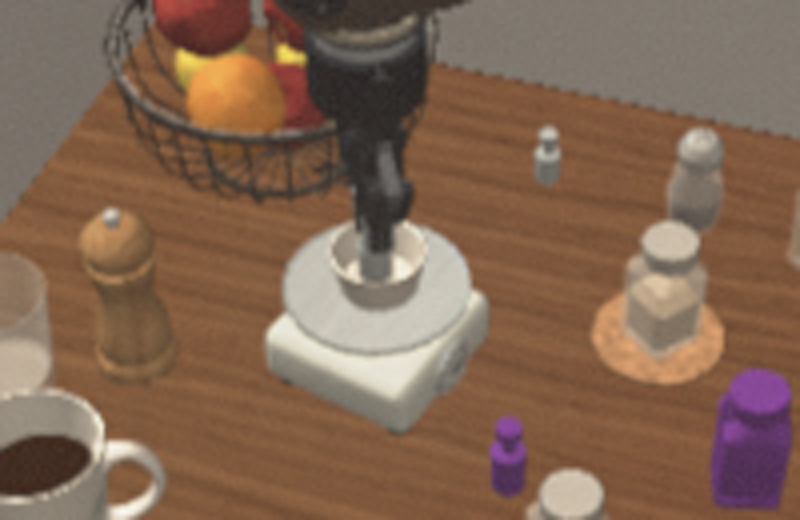

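Emit:
arm_command([
  [[0,0,0],[0,0,0.0003],-0.5],
  [[0,0,0],[0,0,0.0003],-0.35],
  [[0,0,0],[0,0,0.0],-0.2],
  [[0,0,0],[0,0,0.0],-0.1],
  [[0,0,0],[0,0,0.0],-0.1],
  [[0,0,0],[0,0,-0.01],-0.1],
  [[0,0,0],[0,0,-0.03],-0.1],
  [[0,0,0],[0,0,-0.07],-0.1],
  [[0,0,0],[0,0,-0.12],-0.1],
  [[0,0,0],[0,0,-0.13],-0.1],
  [[0,0,0],[0,0,-0.13],-0.1],
  [[0,0,0],[0,0,-0.13],-0.1],
])

```text
time: 27.2
eef_pos: [0.6151, -0.0251, 0.2493]
tcp_rot: [-0.301, 0.954, 0.001, -0.001]
contact_force: [-0.4, -0.5, -0.8]
opening: 0.446
```

Run:
```python
from h import *
import pickle
c=cam('wrist');c=cam('wrist');st();pickle.dump(c,open('w23.pkl','wb'));save(c,'pics/w23f.png')
cv2.imwrite('pics/w23.png',cv2.resize(c['frame'][100:250,160:350,::-1],None,fx=4,fy=4,interpolation=cv2.INTER_CUBIC))
s=cam('scene');cv2.imwrite('pics/s23.png',cv2.resize(s['frame'][110:310,140:380,::-1],None,fx=3,fy=3,interpolation=cv2.INTER_CUBIC))
```

```text
{'time': 27.3, 'qpos': [-0.2059, 0.1457, 1.7096, 0.001, 1.2898, -2.3879], 'dq': [0.0008, 0.0022, -0.0052, 0.0002, 0.0013, 0.0011], 'joint_efforts': [0.0192, -35.6359, -29.6736, 0.002, 0.0053, -0.0], 'eef_pos': [0.615, -0.0252, 0.2489], 'tcp_rot': [-0.3007, 0.9537, 0.0012, -0.0013], 'contact_force': [0.4431, 0.2298, -0.2788], 'wrist_torque': [-0.0436, -0.0105, 0.0424], 'opening': 0.4475}
```

View pics/w23.png

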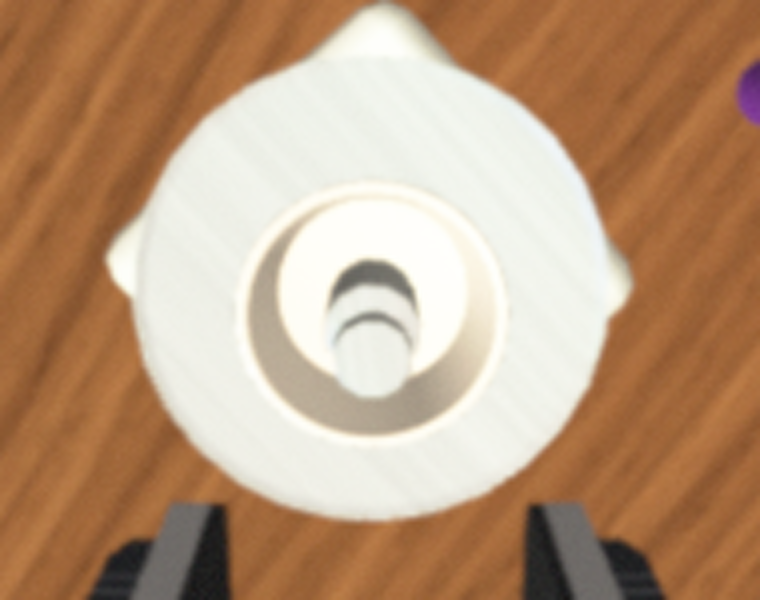

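View pics/s23.png

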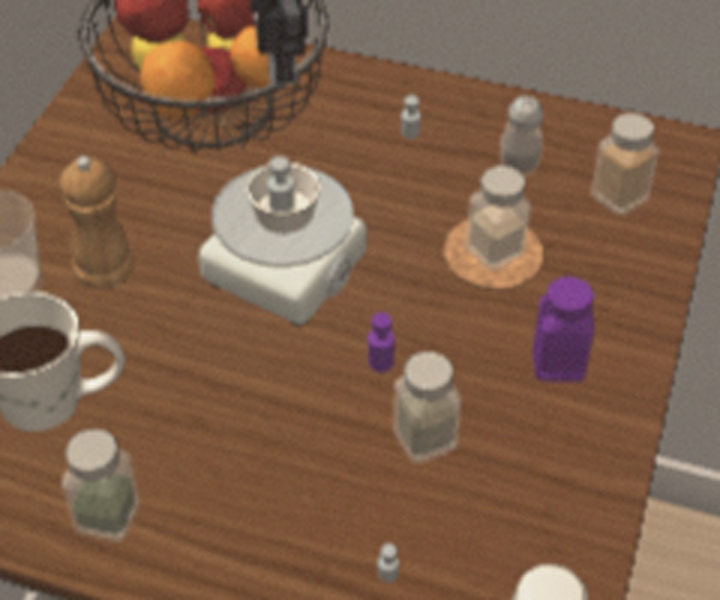

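The weight stands upright in the ramekin. One last numeric check, then I hand in.

Run:
```python
from m import *
import pickle
w=pickle.load(open('w23.pkl','rb'))
k=lambda u,v:(u/4+160,v/4+100)
f=lambda P,z:circ(w,[k(*p) for p in P],z)
print('pan',f([(135,290),(607,285),(375,55),(372,521),(190,140),(560,140),(170,405),(575,405),(250,485),(495,485)],.079))
print('rim',f([(237,310),(507,310),(372,181),(372,438),(280,215),(465,215),(280,402),(465,402)],.111))
print('knob',f([(333,360),(411,360),(372,398),(372,322),(345,388),(400,388)],.142))
c=cam('scene');print(onz(c,140+503/3,110+180/3,.102),'jar cap (coaster .4315 -.111)')
```

```text
pan (array([ 0.61623383, -0.02361739]), np.float64(0.06468002033921709))
rim (array([ 0.6137612 , -0.02550854]), np.float64(0.03250080534065236))
knob (array([ 0.6167598 , -0.02349432]), np.float64(0.008604283957171152))
[ 0.42846093 -0.10521848  0.102     ] jar cap (coaster .4315 -.111)
```

```bash
python3 -c "
from h import *
print(sign_off()); print(get_state()['time'])"
```

```text
the job is handed in; nothing more can be done
None
the job is handed in; nothing more can be done
```

The job is done and handed in at about 27 s of the 67 s allowed. `sign_off()` gave no verdict, so the results below rest on my own last pictures.

**What I did:** I moved the spice jar from the pan to the cork coaster and let it go. Then I set the white ramekin on the empty pan. Last, I stood the largest steel weight inside it, gripped by its knob, lowering it slowly until the pan carried it.

**Last checks:**
- **Jar:** upright on the coaster, about 6 mm off its centre (limit 22 mm).
- **Ramekin:** about 3 mm off the pan centre (limit 10 mm).
- **Weight:** upright on the ramekin floor, under 1 mm off the pan centre (limit 12 mm).
- **Pan:** I did not read its travel directly. After each set-down on it, the force on the wrist came back to about zero, so it was pressed with little more than the load itself.
- **Everything else:** the last scene picture shows the things in its frame standing as before, and the gripper clear above the scale. I did not measure the bystanders.

**Disagreements:** the wrist camera and the fixed cameras differed by about 1 to 3 mm, and the jar's cap top came out at 0.169 m where 0.176 m was expected. I put these down to calibration and centred the pieces by comparing them within one picture.

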